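# Unstack the tray and sort the handed brackets

### The arm

A 6-joint arm with a two-finger parallel gripper is mounted at the origin on the work surface. World frame = base frame: x ahead of the robot, y to its left, z up, the work surface at z = 0. Lengths are in mm, angles in rad, forces in N, time in s.
With the tool pointing down it reaches from about 325 to 900 mm from the base axis. Payload 3.5 kg.
Tool frame: the origin (TCP) lies at the very end of the fingers, on their centre line; the grasp point (between the pads) lies 19 mm behind it; z points along the fingers, y is the direction in which the jaws open and shut (so a half turn about z gives the same grasp; the last joint's range is limited). The gripper opens to 85 mm and grips with 20 to 120 N. Pads are 22 mm wide; open, the fingers measure 114 mm over their backs; the gripper's body (76 mm by 85 mm) begins 54 mm behind the grasp point. The pads swing forward as they close: fully open they stand 13 mm farther back than shut.
Start: joints at [1.186, 0.276, -0.026, 1.268, 0, 1.467], TCP at [173.81, 600.343, 231.313] pointing down, gripper open.
Joint ranges: [-3.12, 3.12], [-0.85, 1.88], [-1.08, 1.24], [-1.95, 2.15], [-1.57, 1.53], [-3.14, 3.14]. Speed limits (rad/s): [2.57, 2.57, 3.14, 3.14, 3.14, 3.14].

### API

Orientations are given as a unit quaternion [w, x, y, z].
In Python, from workcell import arm, read_camera, camera_info, job gives the robot as it stands.
- The arm moves only by the tool step_arm, never from a script. Its argument "targets" is a list of rows, each a list of 2 entries, a list of its own where there are three numbers: the shift along the tool's x, y, z in m, then the turn, a rotation vector about the tool's x, y, z in degrees. In form: [[[dx, dy, dz], [ax, ay, az]], ...]. A call has 1 to 20 rows; each row is the pose to reach, as a shift and turn from the pose commanded when the call began, along the tool's axes at that moment; what a row does not reach only later rows make up. A row lasts 1/10 s, in which the tool goes at most 50 mm and 8.59 degrees, less where a joint would pass 70% of its speed; a pose out of reach is approached as far as the arm can. A call with a gripper value outside its range is refused whole. "claw" is the finger opening in m, from 0 to 0.0854, set as the call begins (left out, the last holds). The fingers move at their own pace and stop on an object; "newtons" is the grip in N (left out, the last holds). Time passes only in rows, so rows that repeat a pose let the fingers close. It gives the time, the measured TCP pose, the force and the opening at its end, in the units of the state.
- arm.get_obs(): the state, without advancing time (a new reading comes with each control period).
- read_camera(name): name is "side" or "top"; returns the picture (400x640x3 uint8, red, green, blue); there is no depth.
- camera_info(name): a dict with "fov_y" (degrees; the focal length in pixels is half the picture's height over the tangent of half this angle, whatever the lens; pixels are square), "cx", "cy" (the principal point, pixels), "cam_to_world" (4x4, takes a point from camera to world coordinates). Camera axes: x right, y up, looking along -z (the intrinsics and any distortion apply to the point x, -y, -z); pixel columns grow to the right and rows downward; lengths in mm; the calibration is good to about 2 mm. A picture is of the moment at which its call begins. camera_info takes no time and is no camera call.
- job.job_done(): hands the job in, once; it reports no verdict.
The state is a dict: "t": time; "qpos": joint angles; "joint_vel": joint speeds; "joint_efforts": joint torques, N m; "tcp_pos": TCP position; "tcp_rot": TCP orientation; "contact_force": force on the tool from outside, world axes, zero at the start; "moment": the same for the moment, N m; "width": opening from 0.0 (shut) to 1.0 (fully open).
Only numpy, scipy, OpenCV 4.12 (cv2) and the standard library are available. Lean on these libraries where they do the work, as an engineer would, in place of code of your own. Each camera call takes 0.05 s, during which the arm holds its last target.

### The job

Lift the upper tray off the nested pile, keeping the ceramic tube standing in it, and set it down squarely in the middle of the rubber mat. Then sort the two mirror-image brackets from the tray underneath: the left-hand one into the square tray, the right-hand one into the round pan, each set down (not dropped) standing on its foot. Leave the lower tray where it is and do not disturb the amber tube, the metal can, the relay or the socket wrench.

Things in the scene. Friction and masses are not known exactly. Their poses are not given: they have to be found in the camera images.
- upper_tray_handle (a point): Upper tray of the pile: grey steel, loose, 240 x 160 mm (x, y), 0.45 kg, walls 45 mm high. A carrying bar 12 mm wide and high runs along its x over the middle, end to end. Point: centre of the bar, 85 mm above the tray's underside; z up. Inner floor 4 mm above the underside. Its lowest 10 mm (222 x 142 mm) sink into the lower tray with 4 mm play all round: lift it straight up first.
- lower_tray: Lower tray of the pile: grey steel, loose, 0.9 kg, outside 240 x 160 mm (x, y), 62 mm high, walls 5 mm, floor 4 mm. The two brackets stand on its floor side by side, hidden until the upper tray (underside 52 mm above the counter) is off. Origin: centre of its underside; z up. It stays where it is.
- ceramic_tube_mid (a point): Squat white ceramic transmitting tube, loose, 44 mm across, 45 mm high, brass cap, about 0.12 kg; stands on the floor of the upper tray beside the carrying bar, its top 30 mm below the underside of the bar. Point at its centre, half-way up; its z is its axis. It travels with the tray.
- mat: Black rubber mat fixed on the counter, 260 x 180 mm (x, y), 4 mm thick. Origin at the centre of its underside (counter level). The upper tray goes here, long side along the mat's long side, either way round.
- square_tray: Square open steel tray fixed on the counter, outside 120 x 120 mm, 35 mm high, walls and floor 4 mm. For the left-hand bracket. Origin at the centre of its underside, x and y along its sides.
- round_pan: Round open steel pan fixed on the counter, 128 mm across at the rim and 116 mm at the foot, 35 mm high, wall 3 mm, floor 4 mm thick. For the right-hand bracket. Origin at the centre of its underside.
- left_bracket_plate (a point): Left-hand aluminium bracket, loose, 0.11 kg: foot 34 x 60 mm (x, y), 5 mm thick; on one long edge a vertical plate 10 mm thick (x), 60 mm long, top 39 mm up; on its +y end a lug 16 mm long, 7 mm higher. With the foot towards you and the plate behind, the lug is on your LEFT. Point: plate's centre, 22 mm above the underside; z up. Foot's centre is 12 mm towards -x.
- right_bracket_plate (a point): Right-hand bracket, mirror image of the left-hand one, same sizes, lug also on its +y end: with the foot towards you and the plate behind, the lug is on your RIGHT. Point: plate's centre, 22 mm above the underside; grip it across the plate's 10 mm thickness (x); z up. Foot's centre is 12 mm towards +x.
- amber_tube_mid (a point): Bystander: amber glass tube standing on a black base near the mat, 38 mm across, 95 mm high. Point half-way up.
- can_mid (a point): Bystander: plain aluminium capacitor can standing near the pile, 42 mm across, 68 mm high. Point half-way up.
- relay_mid (a point): Bystander: dark steel relay, 40 x 40 mm, 50 mm high, standing close beside the square tray. Point half-way up.
- socket_wrench_mid (a point): Bystander: steel socket wrench lying on the far side of the counter, 190 mm long along its x, 38 mm high at the socket end. Point at its middle, 6 mm up.
Things that resemble listed ones, but are neither listed nor needed, are in the scene too. Leave any green look-alike of the square_tray alone.

How it is judged:
By the outcome, as a careful person would: the job done as asked, in the order asked, and still so for the second after the job is handed in, with the robot touching nothing.
It also fails if it takes over 72 s, if anything falls off the work surface, if the arm or the gripper's body presses on something with over 40 N, if the wrist force passes 120 N, or if a joint passes its speed limit or range.

## Working session

There is one attempt and no reset: what is moved stays moved. The work goes in short steps, Python scripts to look and compute and a tool call to move; the robot and the scene stay as the last step left them, time stands still between calls to the robot, and variables do not carry over. Pictures are saved under pics/ and viewed, and the job is handed in when it is done.

Besides the shell and the picture viewer there is one more tool, called after "Request:" as name([rows], argument=value, ...), one row to a line, values as JSON. step_arm: Moves the arm, as the interface text tells. Its arguments: {"type":"object","properties":{"targets":{"type":"array"},"claw":{"type":"number"},"newtons":{"type":"number"}},"required":["targets"]}

```bash
mkdir -p pics; ls; cat > h.py <<'E'
import numpy as np, cv2
from workcell import arm, read_camera, camera_info, job
def snap(n,f):
    im=read_camera(n); cv2.imwrite(f'pics/{f}.png',cv2.cvtColor(im,cv2.COLOR_RGB2BGR)); return im
E
python3 - <<'E'
from h import *
snap('top','top0');snap('side','side0')
for n in('top','side'):print(camera_info(n))
print(arm.get_obs())
E
```

```text
pics
{'fov_y': 43.604179380495644, 'cx': 320.20124407062104, 'cy': 191.2930137772749, 'cam_to_world': array([[-2.07264558e-02,  9.81091022e-01, -1.92433939e-01,
         2.64975290e+02],
       [-9.99749339e-01, -1.87083315e-02,  1.22986848e-02,
        -1.44861578e+01],
       [ 8.46601131e-03,  1.92640612e-01,  9.81232858e-01,
         1.74822716e+03],
       [ 0.00000000e+00,  0.00000000e+00,  0.00000000e+00,
         1.00000000e+00]])}
{'fov_y': 49.40806422438331, 'cx': 314.7419427397569, 'cy': 206.4840355273524, 'cam_to_world': array([[ 9.83007886e-01,  1.13676651e-01, -1.44128811e-01,
         3.91733719e+02],
       [-1.82029309e-01,  5.02371249e-01, -8.45274191e-01,
        -1.02840742e+03],
       [-2.36817685e-02,  8.57146864e-01,  5.14527382e-01,
         7.39140124e+02],
       [ 0.00000000e+00,  0.00000000e+00,  0.00000000e+00,
         1.00000000e+00]])}
{'t': 0.1, 'qpos': array([ 1.18561092e+00,  2.77071425e-01, -2.77171095e-02,  1.26799991e+00,
       -3.75195184e-06,  1.46739785e+00]), 'joint_vel': array([-8.01269187e-04, -1.14926911e-03,  3.04175137e-03, -2.04083087e-04,
       -8.49520328e-05,  2.34395440e-04]), 'joint_efforts': array([ 4.41478496e-04, -4.46708822e+01,  2.96128517e+01,  8.44584312e-03,
       -7.43619489e-05,  8.25535352e-06]), 'tcp_pos': array([173.54404466, 599.70347699, 230.27506116]), 'tcp_rot': array([-2.39095977e-04,  1.40427713e-01,  9.90090433e-01, -9.66939006e-04]), 'contact_force': array([-0.69984043,  0.62694396, -0.13076494]), 'moment': array([-0.06222523,  0.01236506,  0.01913823]), 'width': 1.0052530500572177}
```

View pics/top0.png

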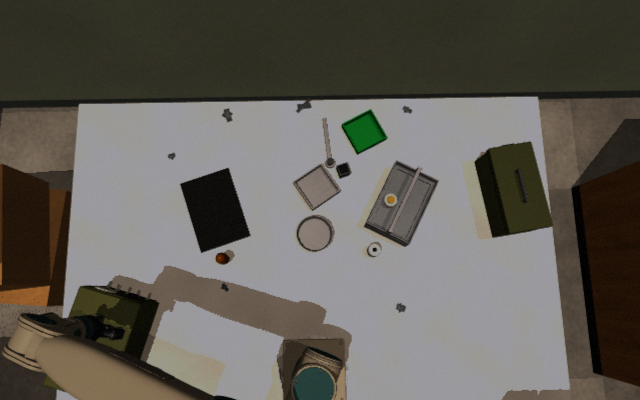

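View pics/side0.png

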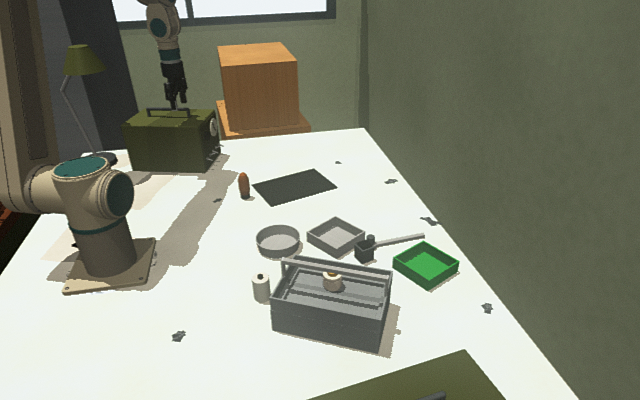

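```bash
python3 - <<'E'
import cv2
t=cv2.imread('pics/top0.png')
cv2.imwrite('pics/top0z.png',cv2.resize(t[150:265,280:450],None,fx=4.7,fy=4.7,interpolation=cv2.INTER_CUBIC))
cv2.imwrite('pics/top0m.png',cv2.resize(t[155:275,160:260],None,fx=4.7,fy=4.7,interpolation=cv2.INTER_CUBIC))
s=cv2.imread('pics/side0.png')
cv2.imwrite('pics/side0z.png',cv2.resize(s[205:355,240:440],None,fx=4,fy=4,interpolation=cv2.INTER_CUBIC))
E
```

```text
(no output)
```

View pics/top0z.png

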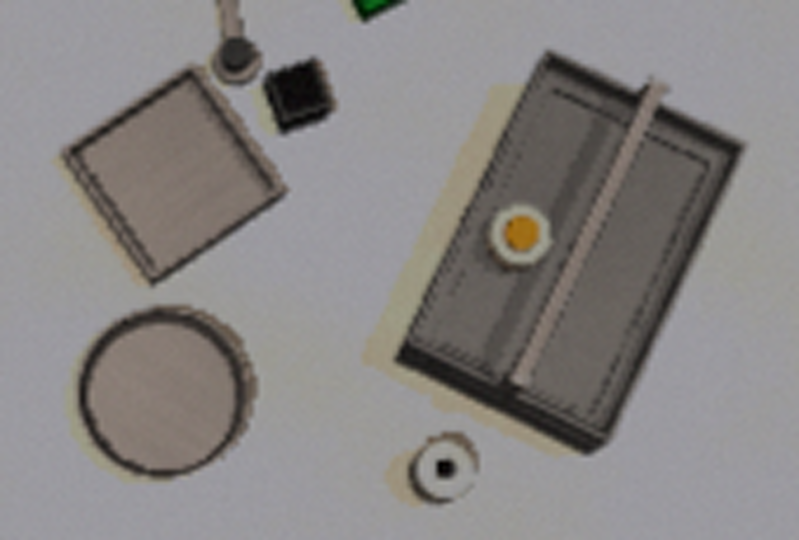

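View pics/top0m.png

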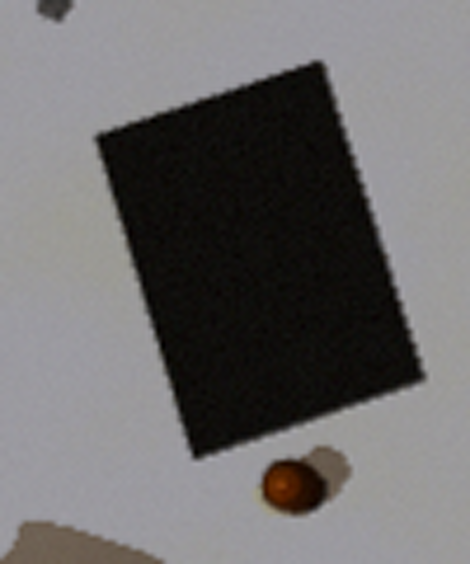

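View pics/side0z.png

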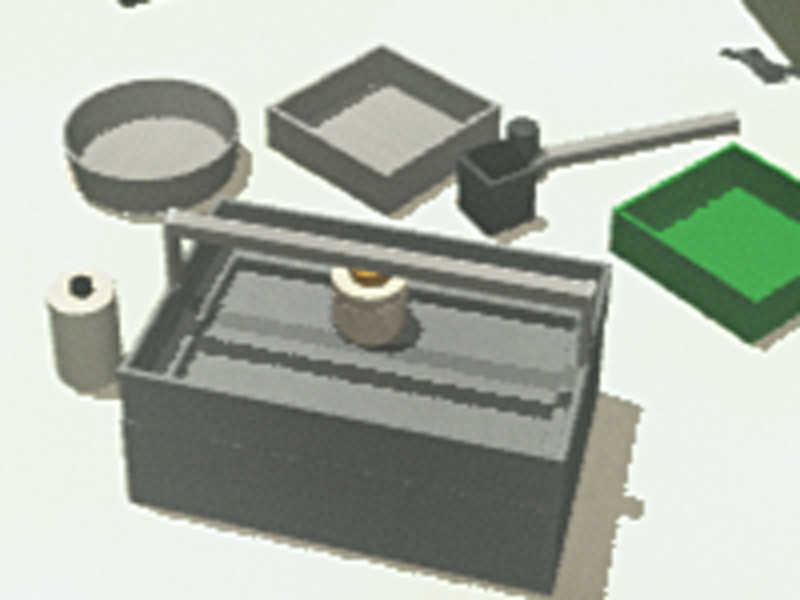

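```bash
cat >> h.py <<'E'
I={n:camera_info(n) for n in('top','side')}
def foc(n): return 200/np.tan(np.radians(I[n]['fov_y'])/2)
def ray(n,uv):
    i=I[n];f=foc(n);uv=np.atleast_2d(np.array(uv,float))
    d=np.c_[(uv[:,0]-i['cx'])/f,-(uv[:,1]-i['cy'])/f,-np.ones(len(uv))]
    M=np.array(i['cam_to_world']);d=d@M[:3,:3].T
    return M[:3,3],d
def plane(n,uv,z):
    o,d=ray(n,uv); return o+d*((z-o[2])/d[:,2])[:,None]
def tri(ut,us):
    o1,d1=ray('top',ut);o2,d2=ray('side',us);out=[]
    for a,b in zip(d1,d2):
        a=a/np.linalg.norm(a);b=b/np.linalg.norm(b)
        s=np.linalg.lstsq(np.c_[a,-b],o2-o1,rcond=None)[0]
        p,q=o1+s[0]*a,o2+s[1]*b
        out.append(np.r_[(p+q)/2,np.linalg.norm(p-q)])
    return np.array(out)
def proj(n,P):
    i=I[n];M=np.array(i['cam_to_world']);c=(np.atleast_2d(P)-M[:3,3])@M[:3,:3];f=foc(n)
    return np.c_[i['cx']+f*c[:,0]/-c[:,2],i['cy']-f*c[:,1]/-c[:,2]]
def hull4(mask):
    cs,_=cv2.findContours(mask.astype(np.uint8),cv2.RETR_EXTERNAL,cv2.CHAIN_APPROX_NONE)
    c=max(cs,key=cv2.contourArea); return c,cv2.minAreaRect(c)
E
python3 - <<'E'
from h import *
np.set_printoptions(precision=1,suppress=True)
t=cv2.imread('pics/top0.png').astype(int); s=cv2.imread('pics/side0.png').astype(int)
# mat
for n,im,box in(('top',t,(160,165,252,255)),('side',s,(245,165,345,210))):
    m=np.zeros(im.shape[:2],bool);x0,y0,x1,y1=box
    m[y0:y1,x0:x1]=(im.sum(2)<150 if n=='top' else im.sum(2)<200)[y0:y1,x0:x1]
    c,r=hull4(m)
    P=plane(n,c[:,0],4)[:,:2].astype(np.float32)
    print(n,'mat',cv2.minAreaRect(P),len(c))
z=lambda L:[(x/4.7+280-.4,y/4.7+150-.4) for x,y in L]
zs=lambda L:[(x/4+240-.4,y/4+205-.4) for x,y in L]
# bar ends (top surface centre), tray corners(rim): order A far(+x) , B near
T=z([(657,86),(521,380)]);S=zs([(598,288),(170,217)])
print('bar',tri(T,S))
T=z([(547,52),(745,147),(605,435),(400,352)])
S=zs([(612,263),(563,455),(122,373),(222,203)])
print('rim',tri(T,S))
T=z([(195,66),(285,190),(152,285),(64,152)]);S=zs([(498,106),(388,180+0),(268,112),(381,46)])
print('sq',plane('top',T,35),plane('side',S,35))
for nm,p in(('tubecap',(520,232)),('can',(446,467)),('relay',(298,97))): print(nm,z([p]),plane('top',z([p]),{'tubecap':101,'can':68,'relay':50}[nm]))
E
```

```text
top mat ((549.9437866210938, 337.46624755859375), (256.3697204589844, 176.5891571044922), 18.092315673828125) 228
side mat ((383.4962158203125, 298.8164978027344), (28.25531578063965, 9.940783500671387), 59.366493225097656) 10
bar [[ 655.  -364.6  144.1    5.7]
 [ 446.4 -258.3  145.     0.2]]
rim [[ 691.2 -295.7   99.6    3. ]
 [ 617.5 -434.2  101.6    2.7]
 [ 410.9 -323.1   95.5    2.5]
 [ 479.2 -181.6   90.7    9.8]]
sq [[ 700.4  -41.2   35. ]
 [ 604.1 -106.1   35. ]
 [ 534.6   -5.9   35. ]
 [ 636.1   57.9   35. ]] [[ 702.   -37.5   35. ]
 [ 605.4 -106.7   35. ]
 [ 539.8   -9.4   35. ]
 [ 638.2   59.2   35. ]]
tubecap [(390.23829787234047, 198.96170212765955)] [[ 557.4 -269.3  101. ]]
can [(374.49361702127663, 248.96170212765955)] [[ 394.1 -213.4   68. ]]
relay [(343.00425531914897, 170.2382978723404)] [[ 671.4 -116.9   50. ]]
```

```bash
python3 - <<'E'
from h import *
np.set_printoptions(precision=1,suppress=True)
t=cv2.imread('pics/top0.png').astype(int); s=cv2.imread('pics/side0.png').astype(int)
def line(im,n,a,b,z,w=5):
    a,b=np.array(a),np.array(b);d=(b-a)/np.linalg.norm(b-a);nn=np.array([-d[1],d[0]])
    g=im.sum(2).astype(np.float32);pts=[]
    for k in np.linspace(.08,.92,50):
        p=a+(b-a)*k;o=np.arange(-w,w+.01,.25);q=p+o[:,None]*nn
        v=cv2.remap(g,q[:,0].astype(np.float32)[:,None],q[:,1].astype(np.float32)[:,None],cv2.INTER_LINEAR)[:,0]
        wgt=np.clip(v-np.median(v)-40,0,None)
        if wgt.sum()>0 : pts.append(p+nn*(wgt*o).sum()/wgt.sum())
    P=plane(n,pts,z)[:,:2].astype(np.float32)
    vx,vy,x,y=cv2.fitLine(P,cv2.DIST_HUBER,0,.01,.01).ravel()
    print(n,z,len(pts),'yaw',np.degrees(np.arctan2(vy,vx)),'mid',x,y,'perp off',-vy*x+vx*y)
    return
for z in(137,143,149):line(t,'top',(419.4,168.0),(390.5,230.4),z)
for z in(137,143,149): line(s,'side',(389.1,276.6),(282.1,258.9),z,4)
# pan
m=np.zeros((400,640),np.uint8)
g=t.sum(2)
ang=np.linspace(0,2*np.pi,72,endpoint=False)
# pan floor: dark inner wall ring; use dark ring pixels
c=np.array([315,233]);Y,X=np.mgrid[:400,:640]
r=np.hypot(X-c[0],Y-c[1]);k=(g<260)&(r<22)
print('pan dark',k.sum());e=cv2.fitEllipse(cv2.convexHull(np.argwhere(k)[:,::-1].astype(np.int32)));print(e, plane('top',[e[0]],35))
# side: rim ellipse manual extremes
print(plane('side',[((66+239)/2/4+240-.4,(80+176)/2/4+205-.4)],35))
for n in('top','side'):
    print(n, proj(n,[[549.9,337.5,4]]), camera_info(n).get('dist'))
S=[(253,185.5),(308,169.5),(337,186.5),(281,205)]
print(plane('side',S,4))
E
```

```text
top 137 50 yaw -27.79415 mid 541.72174 -307.56256 perp off -19.475815
top 143 50 yaw -27.79414 mid 540.6912 -306.4712 perp off -18.990952
top 149 50 yaw -27.794134 mid 539.66064 -305.3798 perp off -18.506104
side 137 50 yaw -27.736403 mid 547.8707 -299.63702 perp off -10.226685
side 143 50 yaw -27.736456 mid 546.3149 -306.8988 perp off -17.377563
side 149 50 yaw -27.736414 mid 544.75903 -314.1606 perp off -24.529572
pan dark 242
((314.3321533203125, 233.14529418945312), (35.14361572265625, 36.249725341796875), 69.07150268554688) [[454.9 -12.8  35. ]]
[[456.4 -11.4  35. ]]
top [[214.5 209.2]] None
side [[293.6 185.8]] None
[[407.4 372.7   4. ]
 [622.6 455.8   4. ]
 [699.9 297.4   4. ]
 [490.1 213.4   4. ]]
```

```bash
python3 - <<'E'
import cv2
s=cv2.imread('pics/side0.png')
cv2.imwrite('pics/side0m.png',cv2.resize(s[155:215,225:345],None,fx=6,fy=6,interpolation=cv2.INTER_CUBIC))
E
```

```text
(no output)
```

View pics/side0m.png

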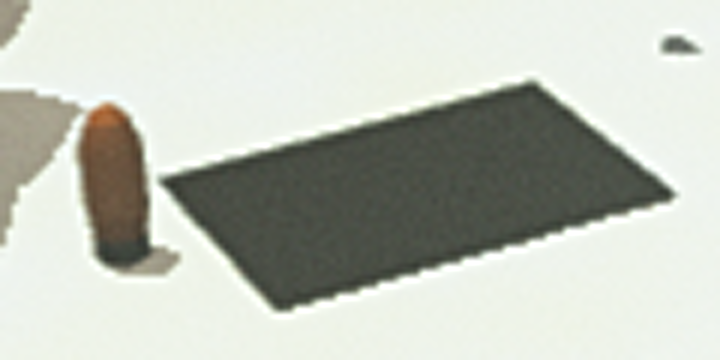

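```bash
cat >> h.py <<'E'
from scipy.spatial.transform import Rotation as Rn
def go(x,y,z,yaw=None,o=None):
    """yaw = world heading of tool y, deg; prints shift (m) in tool frame and turn"""
    o=o or arm.get_obs(); q=o['tcp_rot']; R=Rn.from_quat([q[1],q[2],q[3],q[0]])
    p=np.array(o['tcp_pos']); 
    cy=np.degrees(np.arctan2(*R.as_matrix()[[1,0],1]))
    yaw=cy if yaw is None else yaw
    a=np.radians(yaw); Y=np.array([np.cos(a),np.sin(a),0]);Z=np.array([0,0,-1.]);X=np.cross(Y,Z)
    Rt=np.c_[X,Y,Z]
    sh=R.inv().apply(np.array([x,y,z])-p)/1000
    tn=(R.inv()*Rn.from_matrix(Rt)).as_rotvec(degrees=True)
    print('from',p.round(1),'yaw',round(cy,2),'q6',round(np.degrees(o['qpos'][5]),1),'->shift',sh.round(4),'turn',tn.round(2)); return sh,tn
E
python3 - <<'E'
from h import *
go(450,250,300,73.8);go(550.3,-311,260,62.2)
S=[(251.3,184.6),(313.8,168.3),(337.1,187.3),(271.3,206.3)]
P=plane('side',S,4);print(P.round(1),P.mean(0));z=P
print([np.degrees(np.arctan2(*(z[b]-z[a])[[1,0]])) for a,b in((0,1),(3,2),(3,0),(2,1))])
T=np.array([(657,86),(521,380)])/4.7+[280,150]-.4
P=plane('top',T,143);print(P,P.mean(0))
print(plane('top',[[222,258]],80))
E
```

```text
from [173.5 599.7 230.3] yaw 73.85 q6 84.1 ->shift [-0.3628 -0.2592 -0.0693] turn [-0.11 -0.01  0.05]
from [173.5 599.7 230.3] yaw 73.85 q6 84.1 ->shift [-0.6151 -0.7701 -0.0283] turn [-0.11  0.   11.65]
[[401.8 381.    4. ]
 [646.1 461.    4. ]
 [698.9 291.5   4. ]
 [457.7 212.2   4. ]] [551.14261005 336.41349108   4.        ]
[np.float64(18.11489435948854), np.float64(18.207208442085342), np.float64(108.32933164571625), np.float64(107.29865770746055)]
[[ 652.37979916 -364.30260155  143.        ]
 [ 446.74364516 -258.54981991  143.        ]] [ 549.56172216 -311.42621073  143.        ]
[[373.49310778 294.08101217  80.        ]]
```

Request:
step_arm([
  [[-0.02,-0.015,-0.05],[0,0,0]],
  [[-0.06,-0.04,-0.07],[0,0,0]],
  [[-0.363,-0.26,-0.07],[0,0,0]],
  [[-0.363,-0.26,-0.07],[0,0,0]],
  [[-0.363,-0.26,-0.07],[0,0,0]],
  [[-0.363,-0.26,-0.07],[0,0,0]],
  [[-0.363,-0.26,-0.07],[0,0,0]],
  [[-0.363,-0.26,-0.07],[0,0,0]],
  [[-0.363,-0.26,-0.07],[0,0,0]],
  [[-0.615,-0.77,-0.028],[0,0,11.65]],
  [[-0.615,-0.77,-0.028],[0,0,11.65]],
  [[-0.615,-0.77,-0.028],[0,0,11.65]],
  [[-0.615,-0.77,-0.028],[0,0,11.65]],
  [[-0.615,-0.77,-0.028],[0,0,11.65]],
  [[-0.615,-0.77,-0.028],[0,0,11.65]],
  [[-0.615,-0.77,-0.028],[0,0,11.65]],
  [[-0.615,-0.77,-0.028],[0,0,11.65]],
  [[-0.615,-0.77,-0.028],[0,0,11.65]],
  [[-0.615,-0.77,-0.028],[0,0,11.65]],
  [[-0.615,-0.77,-0.028],[0,0,11.65]],
], claw=0.0854)

```text
t: 2.1
tcp_pos: [540.8, -266.6, 261.9]
tcp_rot: [-0.0, 0.24, 0.971, 0.0]
contact_force: [-0.2, 1.1, 0.4]
width: 0.999
```

```bash
python3 - <<'E'
from h import *
go(550,-311,260,62.2);go(550,-311,170,62.2)
E
```

```text
from [ 540.8 -266.6  261.9] yaw 62.18 q6 -4.6 ->shift [-0.0288 -0.035   0.0019] turn [ 0.02 -0.05 -0.02]
from [ 540.8 -266.6  261.9] yaw 62.18 q6 -4.6 ->shift [-0.0289 -0.035   0.0919] turn [ 0.02 -0.05 -0.02]
```

Request:
step_arm([
  [[-0.029,-0.035,0.002],[0,0,0]],
  [[-0.029,-0.035,0.002],[0,0,0]],
  [[-0.029,-0.035,0.002],[0,0,0]],
  [[-0.029,-0.035,0.002],[0,0,0]],
])

```text
t: 2.5
tcp_pos: [550.0, -308.0, 260.2]
tcp_rot: [-0.001, 0.24, 0.971, 0.0]
contact_force: [-0.2, -0.3, 0.3]
width: 0.999
```

```bash
python3 - <<'E'
from h import *
go(550,-311,175,62.2)
im=snap('top','top1');im=snap('side','side1')
s=cv2.imread('pics/side1.png')
cv2.imwrite('pics/side1z.png',cv2.resize(s[105:355,240:440],None,fx=2.4,fy=2.4,interpolation=cv2.INTER_CUBIC))
E
```

```text
from [ 550.  -308.   260.2] yaw 62.24 q6 -7.4 ->shift [-0.0015 -0.0027  0.0852] turn [ 0.03 -0.08  0.04]
```

View pics/side1z.png

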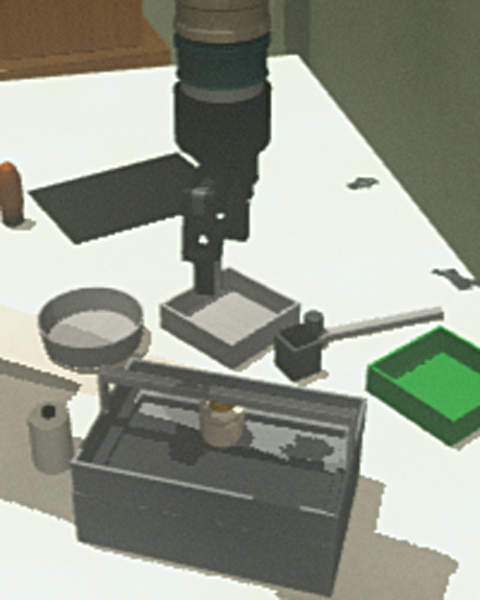

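Request:
step_arm([
  [[-0.0015,-0.0025,0.04],[0,0,0]],
  [[-0.0015,-0.0025,0.08],[0,0,0]],
  [[-0.0015,-0.0025,0.11],[0,0,0]],
  [[-0.0015,-0.0025,0.13],[0,0,0]],
  [[-0.0015,-0.0025,0.141],[0,0,0]],
  [[-0.0015,-0.0025,0.141],[0,0,0]],
  [[-0.0015,-0.0025,0.141],[0,0,0]],
])

```text
t: 3.3
tcp_pos: [551.4, -311.9, 120.8]
tcp_rot: [0.001, 0.24, 0.971, -0.0]
contact_force: [1.2, 0.2, 0.1]
width: 0.999
```

```bash
python3 - <<'E'
from h import *
go(550,-311,118,62.2)
im=snap('side','side2');im=snap('top','top2')
s=cv2.imread('pics/side2.png');t=cv2.imread('pics/top2.png')
a=cv2.resize(s[155:355,240:440],None,fx=3,fy=3,interpolation=cv2.INTER_CUBIC)
cv2.imwrite('pics/side2z.png',a)
E
```

```text
from [ 551.4 -311.9  120.8] yaw 62.25 q6 -7.6 ->shift [0.0016 0.0001 0.0028] turn [-0.01  0.1   0.05]
```

View pics/side2z.png

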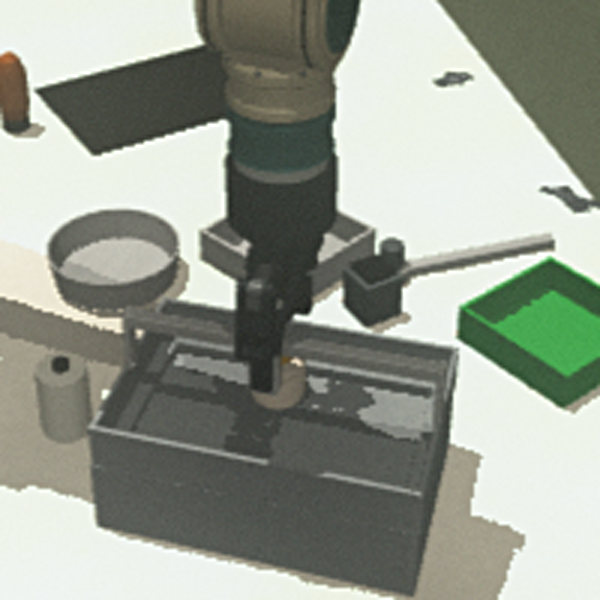

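Request:
step_arm([
  [[0,0,0.002],[0,0,0]],
  [[0,0,0.002],[0,0,0]],
  [[0,0,0.002],[0,0,0]],
  [[0,0,0.002],[0,0,0]],
  [[0,0,0.002],[0,0,0]],
  [[0,0,0.002],[0,0,0]],
  [[0,0,0.002],[0,0,0]],
  [[0,0,0.002],[0,0,0]],
  [[0,0,0.002],[0,0,0]],
  [[0,0,0.002],[0,0,0]],
], claw=0.0, newtons=90)

```text
t: 4.4
tcp_pos: [551.0, -311.7, 118.0]
tcp_rot: [0.0, 0.24, 0.971, 0.0]
contact_force: [0.9, 4.6, 4.6]
width: 0.119
```

```bash
python3 - <<'E'
from h import *
go(550,-311,118,62.2)
im=snap('side','side3')
s=cv2.imread('pics/side3.png')
a=cv2.resize(s[155:355,240:440],None,fx=3,fy=3,interpolation=cv2.INTER_CUBIC)
cv2.imwrite('pics/side3z.png',a)
print(arm.get_obs()['moment'],arm.get_obs()['contact_force'])
E
```

```text
from [ 551.  -311.7  118. ] yaw 62.22 q6 -7.6 ->shift [ 0.0012  0.0001 -0.    ] turn [0.05 0.03 0.02]
[ 0.81843804 -0.24983273  0.02590691] [0.93750187 2.8514006  4.35551259]
```

View pics/side3z.png

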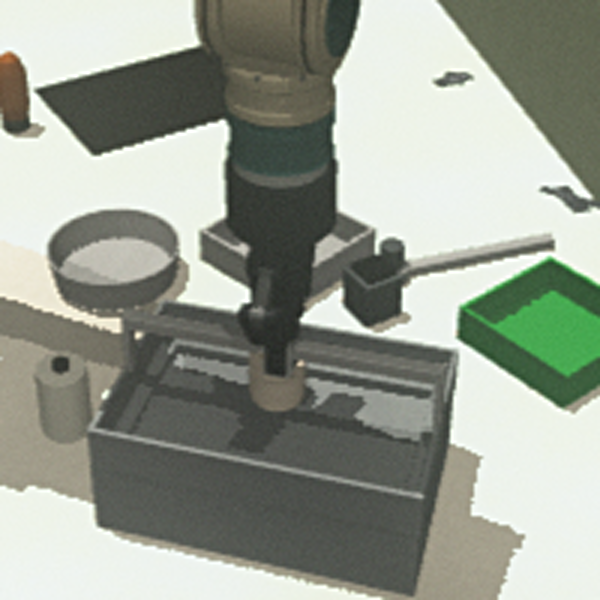

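Request:
step_arm([
  [[0,0,-0.002],[0,0,0]],
  [[0,0,-0.005],[0,0,0]],
  [[0,0,-0.009],[0,0,0]],
  [[0,0,-0.014],[0,0,0]],
  [[0,0,-0.02],[0,0,0]],
  [[0,0,-0.027],[0,0,0]],
  [[0,0,-0.033],[0,0,0]],
  [[0,0,-0.037],[0,0,0]],
  [[0,0,-0.04],[0,0,0]],
  [[0,0,-0.04],[0,0,0]],
  [[0,0,-0.04],[0,0,0]],
])

```text
t: 5.55
tcp_pos: [550.5, -311.9, 157.5]
tcp_rot: [-0.0, 0.24, 0.971, 0.0]
contact_force: [0.1, -0.2, -6.9]
width: 0.118
```

```bash
python3 - <<'E'
from h import *
go(550,-311,118,62.2)
im=snap('side','side4')
s=cv2.imread('pics/side4.png')
a=cv2.resize(s[155:355,240:440],None,fx=3,fy=3,interpolation=cv2.INTER_CUBIC)
cv2.imwrite('pics/side4z.png',a)
print(arm.get_obs()['moment'],arm.get_obs()['contact_force'])
E
```

```text
from [ 550.5 -311.9  157.5] yaw 62.21 q6 -7.6 ->shift [0.0009 0.0006 0.0395] turn [ 0.   -0.02  0.01]
[-0.13416965  0.01636806  0.03948617] [-0.04351989 -0.98998301 -5.65168155]
```

View pics/side4z.png

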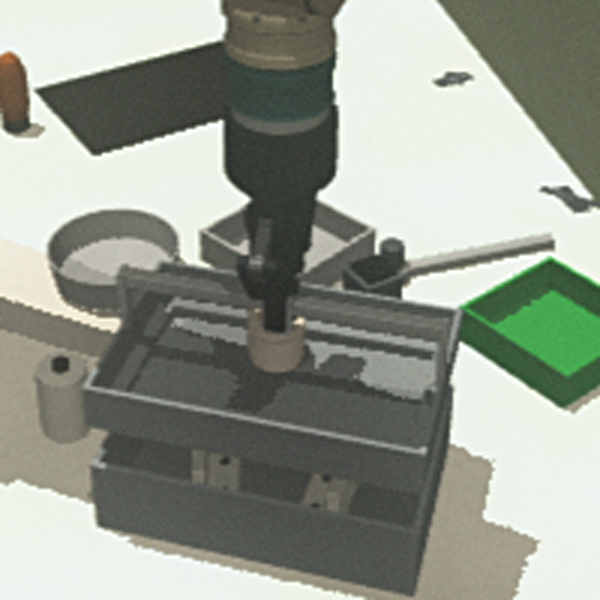

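Request:
step_arm([
  [[0,0,-0.003],[0,0,0]],
  [[0,0,-0.008],[0,0,0]],
  [[0,0,-0.015],[0,0,0]],
  [[0,0,-0.024],[0,0,0]],
  [[0,0,-0.034],[0,0,0]],
  [[0,0,-0.044],[0,0,0]],
  [[0,0,-0.053],[0,0,0]],
  [[0,0,-0.061],[0,0,0]],
  [[0,0,-0.067],[0,0,0]],
  [[0,0,-0.07],[0,0,0]],
  [[0,0,-0.07],[0,0,0]],
])

```text
t: 6.7
tcp_pos: [550.9, -312.2, 228.1]
tcp_rot: [0.0, 0.24, 0.971, -0.0]
contact_force: [0.0, -0.3, -5.9]
width: 0.122
```

Request:
step_arm([
  [[0.001,0.0015,0],[0,0,-0.1]],
  [[0.003,0.006,0],[0,0,-0.5]],
  [[0.007,0.014,0],[0,0,-1.1]],
  [[0.0135,0.0255,0],[0,0,-2]],
  [[0.0215,0.041,0],[0,0,-3.3]],
  [[0.031,0.058,0],[0,0,-4.7]],
  [[0.0415,0.0785,0],[0,0,-6.3]],
  [[0.0525,0.1,0],[0,0,-8]],
  [[0.064,0.1215,0],[0,0,-9.7]],
  [[0.0755,0.1435,0],[0,0,-11.5]],
  [[0.087,0.1655,0],[0,0,-13.2]],
  [[0.0985,0.187,0],[0,0,-15]],
  [[0.11,0.2085,0],[0,0,-16.7]],
  [[0.1205,0.229,0],[0,0,-18.3]],
  [[0.13,0.2465,0],[0,0,-19.7]],
  [[0.138,0.2615,0],[0,0,-20.9]],
  [[0.144,0.273,0],[0,0,-21.8]],
  [[0.148,0.2805,0],[0,0,-22.4]],
  [[0.1505,0.285,0],[0,0,-22.8]],
  [[0.1515,0.287,0],[0,0,-23]],
])

```text
t: 8.7
tcp_pos: [550.4, 12.9, 227.6]
tcp_rot: [0.0, 0.041, 0.999, -0.0]
contact_force: [0.4, -0.1, -6.8]
width: 0.122
```

```bash
python3 - <<'E'
from h import *
go(551,337,233,108.1)
im=snap('side','side5')
print(arm.get_obs()['moment'],arm.get_obs()['contact_force'])
E
```

```text
from [550.4  12.9 227.6] yaw 85.25 q6 -0.6 ->shift [ 0.0262  0.323  -0.0055] turn [-1.000e-02 -0.000e+00 -2.285e+01]
[-0.01912466 -0.03998171 -0.01814221] [-0.45042927  0.29578188 -6.3188961 ]
```

View pics/side5.png

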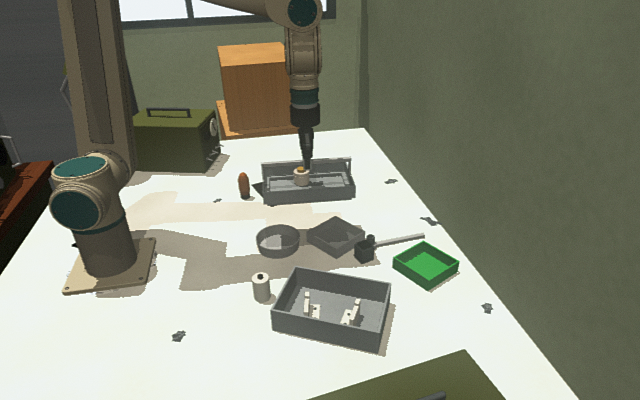

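Tube stands in the held tray, both brackets visible in the lower tray near (305,302) and (352,312). Second half of the transfer.

Request:
step_arm([
  [[0.0,0.002,0],[0,0,-0.1]],
  [[0.0005,0.007,0],[0,0,-0.5]],
  [[0.0015,0.016,0],[0,0,-1.1]],
  [[0.0025,0.029,0],[0,0,-2]],
  [[0.004,0.046,0],[0,0,-3.3]],
  [[0.0055,0.0655,0],[0,0,-4.7]],
  [[0.007,0.0885,0],[0,0,-6.3]],
  [[0.009,0.1125,0],[0,0,-8]],
  [[0.011,0.137,0],[0,0,-9.7]],
  [[0.013,0.1615,0],[0,0,-11.5]],
  [[0.015,0.186,0],[0,0,-13.2]],
  [[0.017,0.2105,0],[0,0,-15]],
  [[0.019,0.2345,0],[0,0,-16.7]],
  [[0.021,0.2575,0],[0,0,-18.3]],
  [[0.0225,0.277,0],[0,0,-19.7]],
  [[0.024,0.294,0],[0,0,-20.9]],
  [[0.025,0.307,0],[0,0,-21.8]],
  [[0.0255,0.316,0],[0,0,-22.4]],
  [[0.026,0.321,0],[0,0,-22.8]],
  [[0.026,0.323,0],[0,0,-22.9]],
])

```text
t: 10.75
tcp_pos: [551.6, 336.6, 227.5]
tcp_rot: [-0.0, -0.157, 0.988, -0.0]
contact_force: [0.4, -0.7, -6.0]
width: 0.119
```

Request:
step_arm([
  [[0,0,0],[0,0,0]],
  [[0,0,0],[0,0,0]],
])

```text
t: 10.95
tcp_pos: [551.6, 335.9, 227.6]
tcp_rot: [-0.0, -0.157, 0.988, -0.0]
contact_force: [0.3, 0.2, -6.4]
width: 0.119
```

```bash
python3 - <<'E'
from h import *
go(551,337,233,108.1)
snap('side','side6');snap('top','top6')
print(arm.get_obs()['moment'],arm.get_obs()['contact_force'])
s=cv2.imread('pics/side6.png');t=cv2.imread('pics/top6.png')
cv2.imwrite('pics/side6z.png',cv2.resize(s[105:225,220:370],None,fx=5,fy=5,interpolation=cv2.INTER_CUBIC))
cv2.imwrite('pics/top6m.png',cv2.resize(t[150:280,150:280],None,fx=4.6,fy=4.6,interpolation=cv2.INTER_CUBIC))
cv2.imwrite('pics/top6p.png',cv2.resize(t[150:260,350:450],None,fx=5,fy=5,interpolation=cv2.INTER_CUBIC))
cv2.imwrite('pics/side6p.png',cv2.resize(s[255:355,260:400],None,fx=5,fy=5,interpolation=cv2.INTER_CUBIC))
E
```

```text
from [551.6 335.9 227.6] yaw 108.06 q6 7.6 ->shift [ 0.0003  0.0013 -0.0054] turn [-0.02 -0.01 -0.04]
[-0.08220656 -0.0216562   0.03982718] [ 0.128718    0.24252733 -6.56807533]
```

View pics/side6z.png

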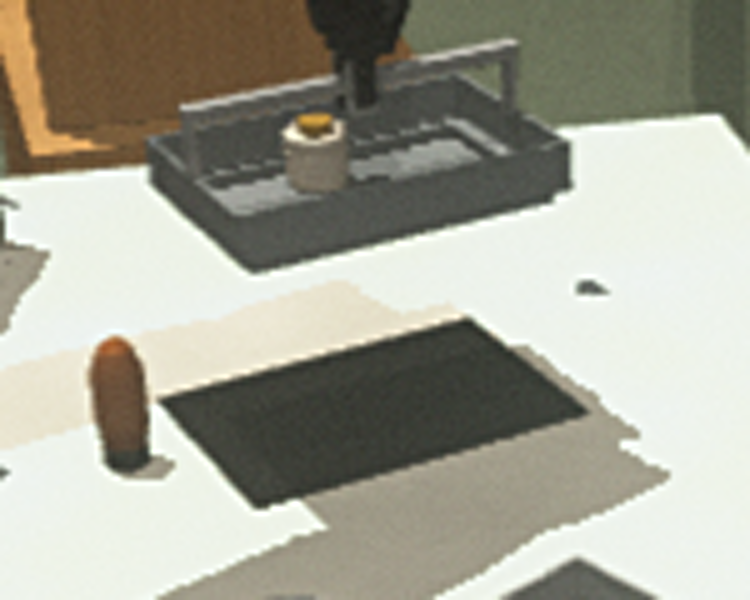

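View pics/top6m.png

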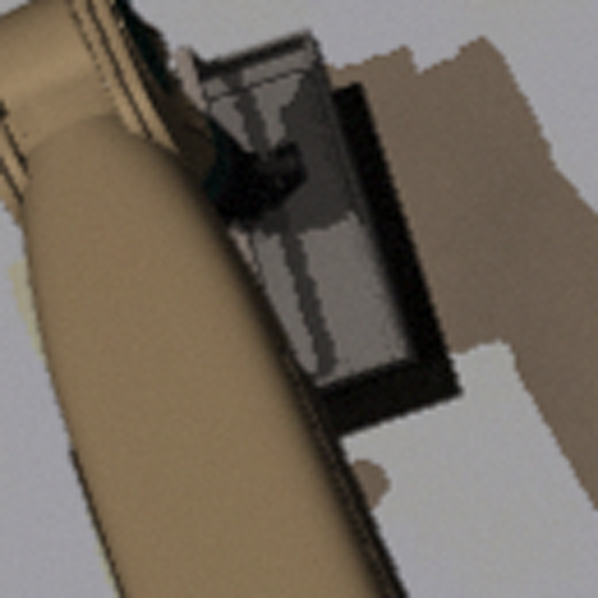

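View pics/top6p.png

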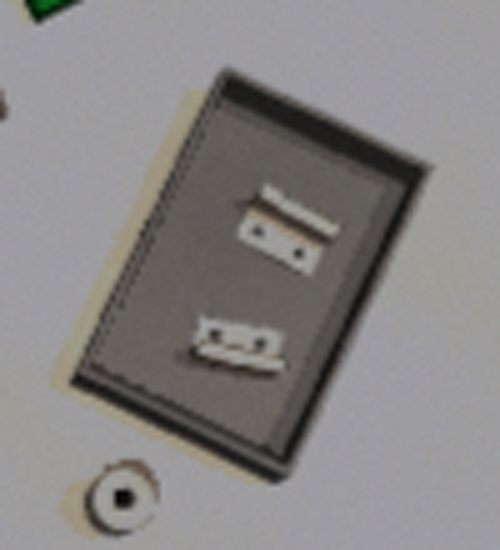

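View pics/side6p.png

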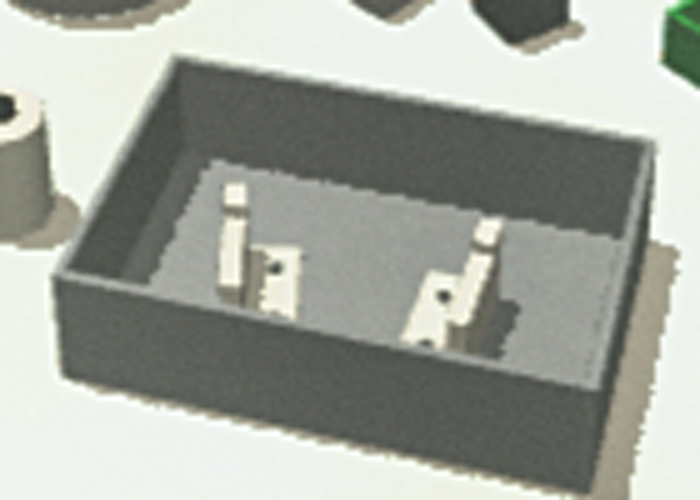

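```bash
python3 - <<'E'
from h import *
np.set_printoptions(precision=1,suppress=True)
f=lambda L:np.array(L)/5+[220,105]-.4
P=plane('side',f([(182,107),(518,45)]),252.6);print(P,P.mean(0),np.linalg.norm(P[1]-P[0]),np.degrees(np.arctan2(*(P[1]-P[0])[[1,0]])))
P=plane('side',f([(150,168),(571,148)]),206.6);print(P,P.mean(0),np.linalg.norm(P[1]-P[0]))
# expected projections of tray corners if centred on TCP
a=np.radians(18.06);c=np.array([551.6,335.9]);d=np.array([np.cos(a),np.sin(a)]);n=np.array([-d[1],d[0]])
for z,nm in((206.6,'rim'),(252.6,'bar'),):
  for s1 in(120,-120):
    for s2 in((80,-80) if nm=='rim' else (0,)):
      p=np.r_[c+d*s1+n*s2,z];print(nm,s1,s2,((proj('side',p)[0]-[220,105]+.4)*5),((proj('top',p)[0]-[150,150]+.4)*4.6))
E
```

```text
[[436.4 300.  252.6]
 [666.7 363.  252.6]] [551.5 331.5 252.6] 238.7689960156041 15.29099590716772
[[412.5 317.9 206.6]
 [686.  286.1 206.6]] [549.2 302.  206.6] 275.2988251738256
rim 120 80 [459.8  71.4] [79.4 99.8]
rim 120 -80 [574.  141.4] [302.8  26. ]
rim -120 80 [145.6 136.8] [178.1 430.3]
rim -120 -80 [239.6 217.7] [407. 352.]
bar 120 0 [513.6  40.3] [174.7  45.8]
bar -120 0 [183.9 107.6] [278.7 383.4]
```

```bash
python3 - <<'E'
from h import *
s=cv2.imread('pics/side6.png')
k=8;x0,y0=243,108
im=cv2.resize(s[y0:y0+55,x0:x0+97],None,fx=k,fy=k,interpolation=cv2.INTER_CUBIC)
def draw(c,yaw,zu):
    a=np.radians(yaw);d=np.array([np.cos(a),np.sin(a)]);n=np.array([-d[1],d[0]])
    for z,hx,hy in((zu+45,120,80),(zu+10,120,80),(zu+91,120,6)):
        p=[np.r_[c+d*i*hx+n*j*hy,z] for i,j in((1,1),(1,-1),(-1,-1),(-1,1))]
        q=((proj('side',p)-[x0,y0]+.5)*k-.5).astype(np.int32)
        cv2.polylines(im,[q],True,(0,0,255),1)
draw(np.array([551.6,335.9]),18.06,161.6)
cv2.imwrite('pics/side6o.png',im)
E
```

```text
(no output)
```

View pics/side6o.png

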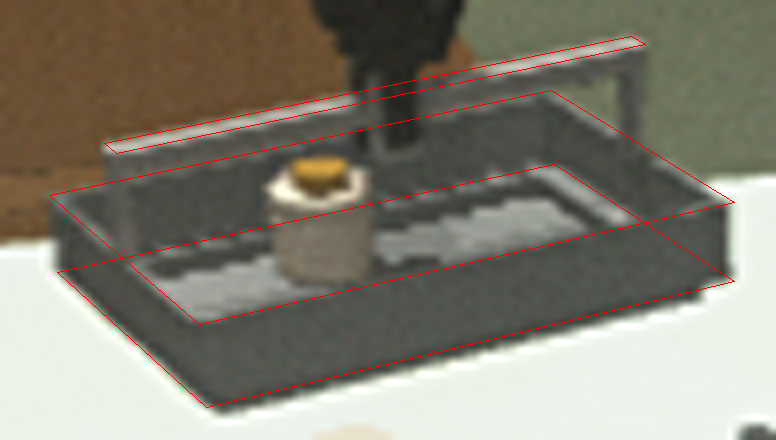

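```bash
python3 - <<'E'
from h import *
S=np.array([(121,250)])/6+[225,155]
A=plane('side',S,3)[0];print(A)
T=plane('top',np.array([[292,480]])/4.7+[160,155]-.4,85);print(T)
a=np.radians(18.1)
for A in(A,T[0]):
  v=A[:2]-[550.5,337]; print(v@[np.cos(a),np.sin(a)],v@[-np.sin(a),np.cos(a)])
go(550.5,337,80,108.1)
E
```

```text
[375.82420998 298.53615817   3.        ]
[[377.35768392 294.12426761  85.        ]]
-177.98189540162775 17.70716403260396
-177.89497469695814 13.037178438990917
from [551.6 336.  227.6] yaw 108.06 q6 7.6 ->shift [0.0007 0.0014 0.1476] turn [-0.01 -0.01 -0.04]
```

Request:
step_arm([
  [[0.0005,0.001,0.004],[0,0,0]],
  [[0.0005,0.0015,0.012],[0,0,0]],
  [[0.0005,0.0015,0.024],[0,0,0]],
  [[0.0005,0.0015,0.039],[0,0,0]],
  [[0.0005,0.0015,0.056],[0,0,0]],
  [[0.0005,0.0015,0.074],[0,0,0]],
  [[0.0005,0.0015,0.091],[0,0,0]],
  [[0.0005,0.0015,0.107],[0,0,0]],
  [[0.0005,0.0015,0.121],[0,0,0]],
  [[0.0005,0.0015,0.133],[0,0,0]],
  [[0.0005,0.0015,0.142],[0,0,0]],
  [[0.0005,0.0015,0.147],[0,0,0]],
  [[0.0005,0.0015,0.149],[0,0,0]],
  [[0.0005,0.0015,0.149],[0,0,0]],
  [[0.0005,0.0015,0.149],[0,0,0]],
])

```text
t: 12.55
tcp_pos: [551.3, 338.1, 79.4]
tcp_rot: [0.001, -0.157, 0.988, 0.0]
contact_force: [-0.5, 0.0, -6.1]
width: 0.121
```

```bash
python3 - <<'E'
from h import *
go(550.5,337,70,108.1)
print(arm.get_obs()['moment'],arm.get_obs()['contact_force'])
snap('side','side7')
s=cv2.imread('pics/side7.png')
cv2.imwrite('pics/side7z.png',cv2.resize(s[115:225,220:370],None,fx=5,fy=5,interpolation=cv2.INTER_CUBIC))
E
```

```text
from [551.3 338.1  79.4] yaw 108.1 q6 7.7 ->shift [ 0.0011 -0.0008  0.0094] turn [0.01 0.09 0.  ]
[-0.04530712 -0.03074289 -0.00713333] [-0.50909112  0.03878123 -6.10488259]
```

View pics/side7z.png

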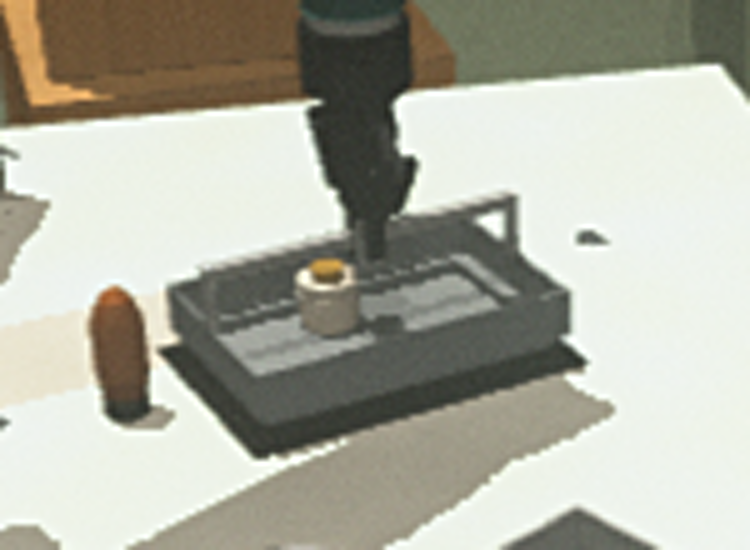

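Well aligned above the mat. Lower slowly to contact.

Request:
step_arm([
  [[0.001,-0.0005,0.002],[0,0,0]],
  [[0.001,-0.0005,0.004],[0,0,0]],
  [[0.001,-0.0005,0.0055],[0,0,0]],
  [[0.001,-0.0005,0.007],[0,0,0]],
  [[0.001,-0.0005,0.008],[0,0,0]],
  [[0.001,-0.0005,0.009],[0,0,0]],
  [[0.001,-0.0005,0.0095],[0,0,0]],
  [[0.001,-0.0005,0.0095],[0,0,0]],
  [[0.001,-0.0005,0.0095],[0,0,0]],
])

```text
t: 13.5
tcp_pos: [549.8, 336.9, 70.0]
tcp_rot: [0.0, -0.157, 0.988, -0.0]
contact_force: [-3.1, -2.0, 3.6]
width: 0.117
```

Request:
step_arm([
  [[0,0,0],[0,0,0]],
  [[0,0,0],[0,0,0]],
  [[0,0,0],[0,0,0]],
  [[0,0,0],[0,0,0]],
  [[0,0,0],[0,0,0]],
  [[0,0,0],[0,0,0]],
  [[0,0,-0.005],[0,0,0]],
  [[0,0,-0.015],[0,0,0]],
  [[0,0,-0.035],[0,0,0]],
  [[0,0,-0.065],[0,0,0]],
  [[0,0,-0.1],[0,0,0]],
  [[0,0,-0.14],[0,0,0]],
  [[0,0,-0.18],[0,0,0]],
  [[0,0,-0.2],[0,0,0]],
  [[0,0,-0.2],[0,0,0]],
], claw=0.0854, newtons=60)

```text
t: 15.0
tcp_pos: [552.3, 338.2, 275.1]
tcp_rot: [0.005, -0.157, 0.988, 0.001]
contact_force: [-0.1, 0.2, 0.6]
width: 1.002
```

```bash
python3 - <<'E'
from h import *
print(arm.get_obs()['moment'],arm.get_obs()['contact_force'],arm.get_obs()['tcp_pos'])
snap('side','side8')
s=cv2.imread('pics/side8.png')
a=cv2.resize(s[115:225,220:370],None,fx=5,fy=5,interpolation=cv2.INTER_CUBIC)
x0,y0,k=220,115,5
c=np.array([550.3,337.1]);g=np.radians(18.1);d=np.array([np.cos(g),np.sin(g)]);n=np.array([-d[1],d[0]])
for z,hx,hy in((4,130,90),(49,120,80)):
    p=[np.r_[c+d*i*hx+n*j*hy,z] for i,j in((1,1),(1,-1),(-1,-1),(-1,1))]
    cv2.polylines(a,[((proj('side',p)-[x0,y0]+.5)*k-.5).astype(np.int32)],True,(0,0,255),1)
cv2.imwrite('pics/side8z.png',a)
k=5
def zoom(T): return T
E
```

```text
[ 0.01378816 -0.05630094  0.05917777] [-0.09613431  0.18155415  0.62435085] [552.26320743 338.21747627 275.12822605]
```

View pics/side8z.png

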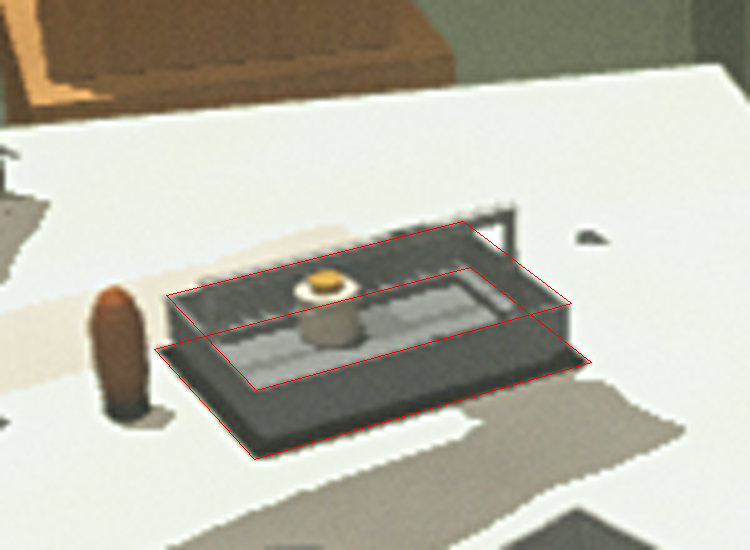

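```bash
python3 - <<'E'
from h import *
s=cv2.imread('pics/side6.png');s8=cv2.imread('pics/side8.png')
a=cv2.resize(s8[285:335,295:365],None,fx=11,fy=11,interpolation=cv2.INTER_CUBIC)
cv2.imwrite('pics/s8b.png',a)
t=cv2.imread('pics/top6.png')
cv2.imwrite('pics/t6b.png',cv2.resize(t[180:230,380:425],None,fx=12,fy=12,interpolation=cv2.INTER_CUBIC))
E
```

```text
(no output)
```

View pics/s8b.png

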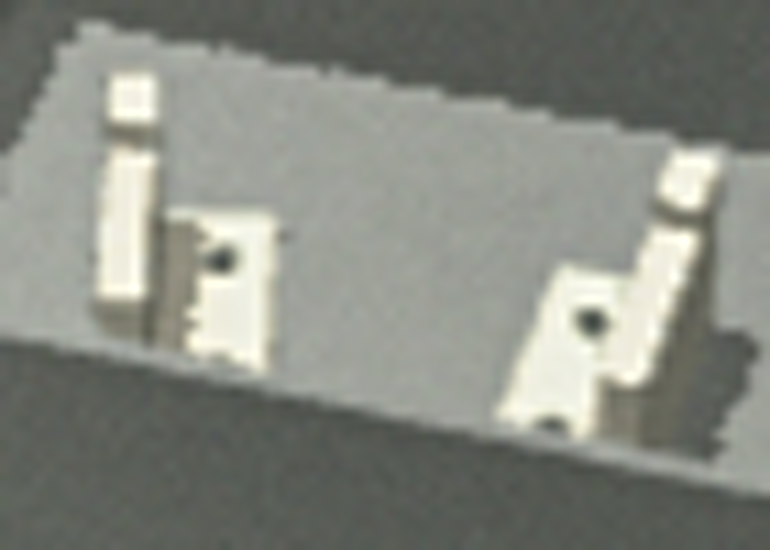

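View pics/t6b.png

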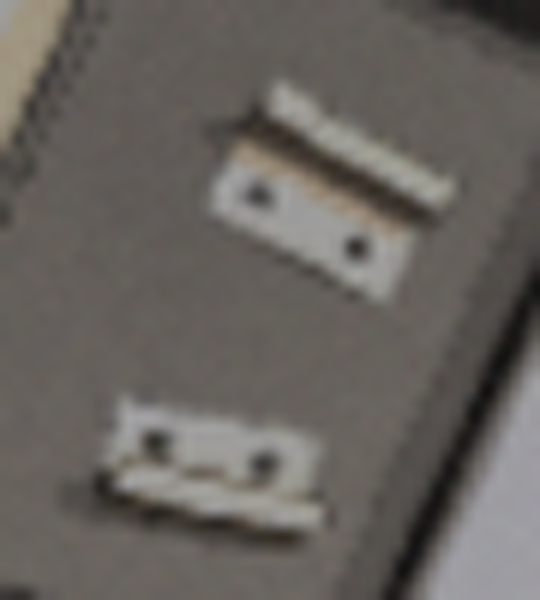

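```bash
python3 - <<'E'
from h import *
np.set_printoptions(precision=1,suppress=True)
ft=lambda L:np.array(L,float)/12+[380,180]-.46
fs=lambda L:np.array(L,float)/11+[295,285]-.46
for nm,T,S in(('F/left',[(449,194),(273,92)],[(622,382),(695,150)]),('N/right',[(322,515),(113,478)],[(122,299),(133,73)])):
    P=tri(ft(T),fs(S));print(nm,P)
    Q=np.array([plane('top',ft(T[i:i+1]),z)[0] for i,z in((0,43),(1,50))]);W=np.array([plane('side',fs(S[i:i+1]),z)[0] for i,z in((0,43),(1,50))])
    for q in(P,Q,W): print(q[:,:2].mean(0),'len',np.linalg.norm((q[1]-q[0])[:2]),'yaw',np.degrees(np.arctan2(*(q[1]-q[0])[[1,0]])))
# foot edges: side foot (z=9) ; top foot far-edge corners
print('F foot top',plane('top',ft([(215,210),(385,300)]),9)); print('N foot top',plane('top',ft([(122,400),(320,440)]),9))
E
```

```text
F/left [[ 576.8 -371.3   45.3    0.4]
 [ 605.6 -320.2   54.3    1.1]]
[ 591.2 -345.7] len 58.67134487591674 yaw 60.49589959968743
[ 592.2 -346.4] len 58.77414278088458 yaw 59.658657451713836
[ 591.8 -342.5] len 60.76564507975085 yaw 61.2242376086845
N/right [[ 484.1 -329.4   45.8    0.2]
 [ 496.  -269.3   50.5    1.1]]
[ 490.  -299.3] len 61.191101737931305 yaw 78.81549181735913
[ 490.  -299.6] len 61.474350130387144 yaw 79.78470766559596
[ 490.5 -297.6] len 59.09320127452529 yaw 78.04669710392717
F foot top [[ 580.1 -309.4    9. ]
 [ 552.2 -358.2    9. ]]
N foot top [[ 524.  -279.3    9. ]
 [ 511.  -336.8    9. ]]
```

```bash
python3 - <<'E'
from h import *
go(592,-345.7,160,150.3)
E
```

```text
from [551.  337.7 272.2] yaw 108.11 q6 7.7 ->shift [ 0.1741 -0.6624  0.1107] turn [ -0.07   0.31 -42.19]
```

Request:
step_arm([
  [[0.005,-0.02,0.003],[0,0,-2]],
  [[0.015,-0.055,0.009],[0,0,-4]],
  [[0.174,-0.662,0.11],[0,0,-42.2]],
  [[0.174,-0.662,0.11],[0,0,-42.2]],
  [[0.174,-0.662,0.11],[0,0,-42.2]],
  [[0.174,-0.662,0.11],[0,0,-42.2]],
  [[0.174,-0.662,0.11],[0,0,-42.2]],
  [[0.174,-0.662,0.11],[0,0,-42.2]],
  [[0.174,-0.662,0.11],[0,0,-42.2]],
  [[0.174,-0.662,0.11],[0,0,-42.2]],
  [[0.174,-0.662,0.11],[0,0,-42.2]],
  [[0.174,-0.662,0.11],[0,0,-42.2]],
  [[0.174,-0.662,0.11],[0,0,-42.2]],
  [[0.174,-0.662,0.11],[0,0,-42.2]],
  [[0.174,-0.662,0.11],[0,0,-42.2]],
  [[0.174,-0.662,0.11],[0,0,-42.2]],
  [[0.174,-0.662,0.11],[0,0,-42.2]],
  [[0.174,-0.662,0.11],[0,0,-42.2]],
  [[0.174,-0.662,0.11],[0,0,-42.2]],
  [[0.174,-0.662,0.11],[0,0,-42.2]],
], claw=0.05)

```text
t: 17.05
tcp_pos: [590.4, -344.7, 159.4]
tcp_rot: [0.0, -0.503, 0.864, -0.0]
contact_force: [-0.2, 0.0, 0.2]
width: 0.584
```

```bash
python3 - <<'E'
from h import *
go(592,-345.7,80,150.3);print(arm.get_obs()['qpos'],arm.get_obs()['width'])
snap('side','side9');s=cv2.imread('pics/side9.png')
cv2.imwrite('pics/side9z.png',cv2.resize(s[205:355,240:440],None,fx=3.8,fy=3.8,interpolation=cv2.INTER_CUBIC))
E
```

```text
from [ 590.4 -344.7  159.4] yaw 150.41 q6 -96.1 ->shift [ 0.     -0.0019  0.0794] turn [-0.01  0.01  0.11]
[-6.23069563e-01  4.19919532e-01  2.02068039e-02  1.17098317e+00
  1.24777709e-04 -1.67738990e+00] 0.5842927361693159
```

View pics/side9z.png

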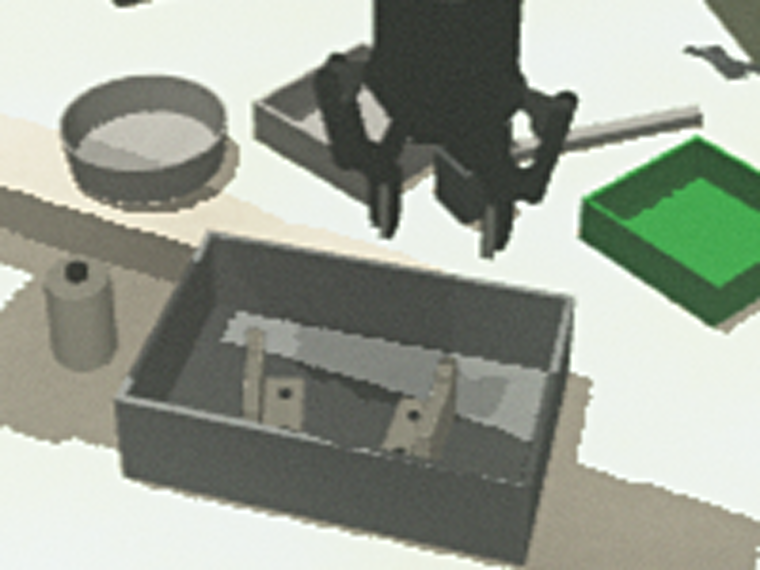

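Request:
step_arm([
  [[0,-0.002,0.02],[0,0,0]],
  [[0,-0.002,0.05],[0,0,0]],
  [[0,-0.002,0.07],[0,0,0]],
  [[0,-0.002,0.08],[0,0,0]],
  [[0,-0.002,0.08],[0,0,0]],
  [[0,-0.002,0.08],[0,0,0]],
], claw=0.03)

```text
t: 17.7
tcp_pos: [592.5, -347.4, 80.1]
tcp_rot: [0.0, -0.502, 0.865, -0.001]
contact_force: [0.3, -0.5, 1.3]
width: 0.348
```

```bash
python3 - <<'E'
from h import *
go(592,-345.7,18,150.3)
snap('side','side10');s=cv2.imread('pics/side10.png')
cv2.imwrite('pics/side10z.png',cv2.resize(s[225:345,260:410],None,fx=5,fy=5,interpolation=cv2.INTER_CUBIC))
E
```

```text
from [ 592.5 -347.4   80.1] yaw 150.33 q6 -96.1 ->shift [-0.0012  0.0014  0.0621] turn [-0.08 -0.01  0.03]
```

View pics/side10z.png

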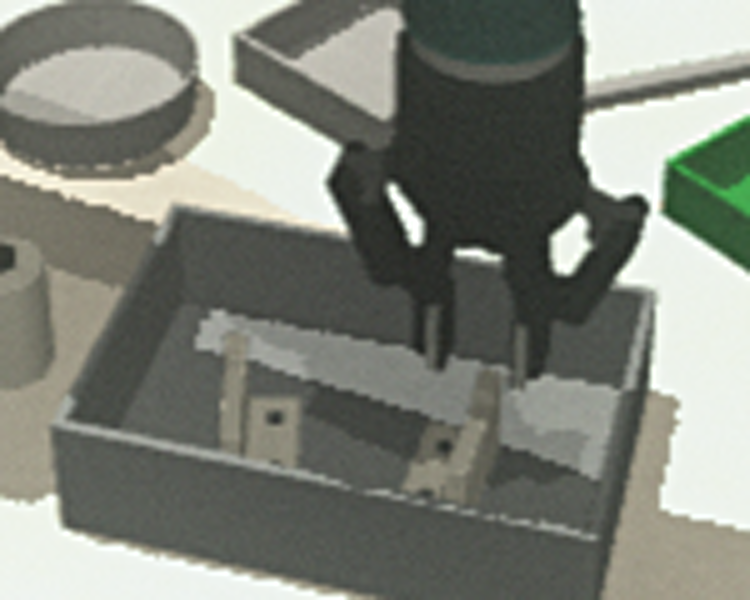

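Request:
step_arm([
  [[-0.001,0.001,0.01],[0,0,0]],
  [[-0.001,0.001,0.02],[0,0,0]],
  [[-0.001,0.001,0.03],[0,0,0]],
  [[-0.001,0.001,0.03],[0,0,0]],
  [[-0.001,0.001,0.03],[0,0,0]],
])

```text
t: 18.25
tcp_pos: [590.9, -345.5, 48.2]
tcp_rot: [-0.0, -0.502, 0.865, 0.001]
contact_force: [-0.3, -0.4, 0.6]
width: 0.35
```

```bash
python3 - <<'E'
from h import *
go(592,-345.7,18,150.3)
snap('side','side11');s=cv2.imread('pics/side11.png')
cv2.imwrite('pics/side11z.png',cv2.resize(s[235:345,290:400],None,fx=6,fy=5.4,interpolation=cv2.INTER_CUBIC))
E
```

```text
from [ 590.9 -345.5   48.2] yaw 150.3 q6 -96.0 ->shift [-0.0004 -0.001   0.0302] turn [0.09 0.01 0.  ]
```

View pics/side11z.png

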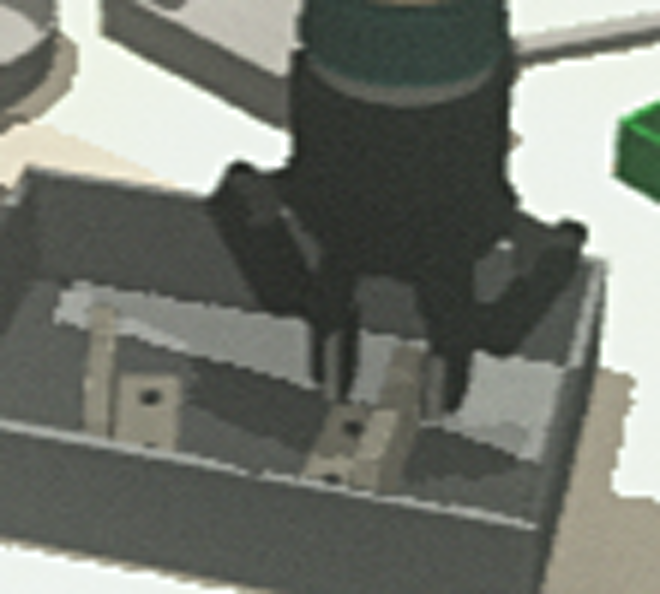

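Request:
step_arm([
  [[0,-0.0015,0.008],[0,0,0]],
  [[0,-0.0015,0.016],[0,0,0]],
  [[0,-0.0015,0.023],[0,0,0]],
  [[0,-0.0015,0.028],[0,0,0]],
  [[0,-0.0015,0.03],[0,0,0]],
  [[0,-0.0015,0.03],[0,0,0]],
])

```text
t: 18.9
tcp_pos: [592.4, -346.4, 18.5]
tcp_rot: [-0.0, -0.502, 0.865, 0.0]
contact_force: [-0.4, 0.1, -0.4]
width: 0.35
```

Request:
step_arm([
  [[0,0,0],[0,0,0]],
  [[0,0,0],[0,0,0]],
  [[0,0,0],[0,0,0]],
  [[0,0,0],[0,0,0]],
  [[0,0,0],[0,0,0]],
  [[0,0,0],[0,0,0]],
], claw=0.0, newtons=50)

```text
t: 19.5
tcp_pos: [593.0, -346.8, 19.4]
tcp_rot: [0.0, -0.502, 0.865, -0.0]
contact_force: [-0.4, 0.0, 0.4]
width: 0.104
```

```bash
python3 - <<'E'
from h import *
go(592,-345.7,18,150.3);print(arm.get_obs()['contact_force'])
snap('side','side12');s=cv2.imread('pics/side12.png')
cv2.imwrite('pics/side12z.png',cv2.resize(s[235:345,290:400],None,fx=6,fy=5.4,interpolation=cv2.INTER_CUBIC))
E
```

```text
from [ 593.  -346.8   19.4] yaw 150.3 q6 -96.0 ->shift [-0.0005  0.0014  0.0014] turn [-0.03 -0.01  0.  ]
[-0.39417074  0.02246649  0.44663311]
```

View pics/side12z.png

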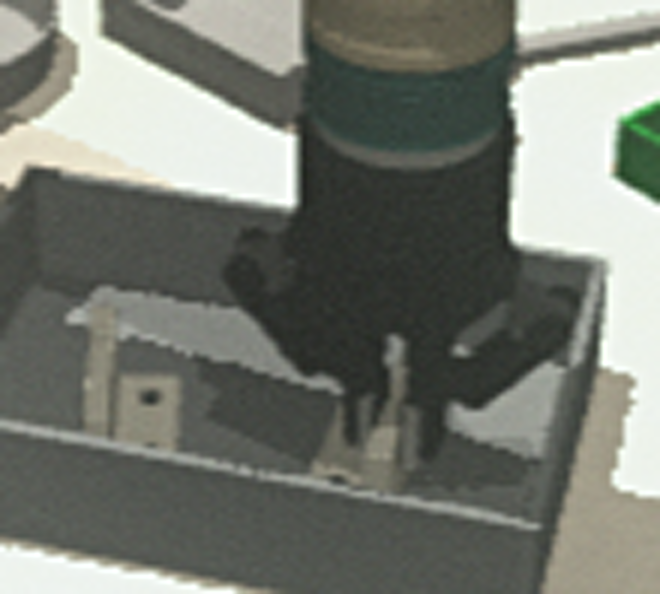

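Request:
step_arm([
  [[0,0,0],[0,0,0]],
  [[0,0,0],[0,0,0]],
  [[0,0,-0.003],[0,0,0]],
  [[0,0,-0.01],[0,0,0]],
  [[0,0,-0.022],[0,0,0]],
  [[0,0,-0.04],[0,0,0]],
  [[0,0,-0.065],[0,0,0]],
  [[0,0,-0.09],[0,0,0]],
  [[0,0,-0.11],[0,0,0]],
  [[0,0,-0.12],[0,0,0]],
  [[0,0,-0.12],[0,0,0]],
  [[0,0,-0.12],[0,0,0]],
])

```text
t: 20.75
tcp_pos: [592.5, -346.4, 138.6]
tcp_rot: [-0.0, -0.502, 0.865, 0.0]
contact_force: [-0.5, -0.6, -1.6]
width: 0.105
```

```bash
python3 - <<'E'
from h import *
go(622.9,-28.7,139,124);print(arm.get_obs()['contact_force'])
snap('side','side13');s=cv2.imread('pics/side13.png')
cv2.imwrite('pics/side13z.png',cv2.resize(s[205:345,250:400],None,fx=5,fy=4.2,interpolation=cv2.INTER_CUBIC))
E
```

```text
from [ 592.5 -346.4  138.6] yaw 150.31 q6 -96.0 ->shift [-0.291   0.1309 -0.0003] turn [ 4.000e-02 -1.000e-02  2.631e+01]
[-0.54993238 -0.60579773 -1.56655257]
```

View pics/side13z.png

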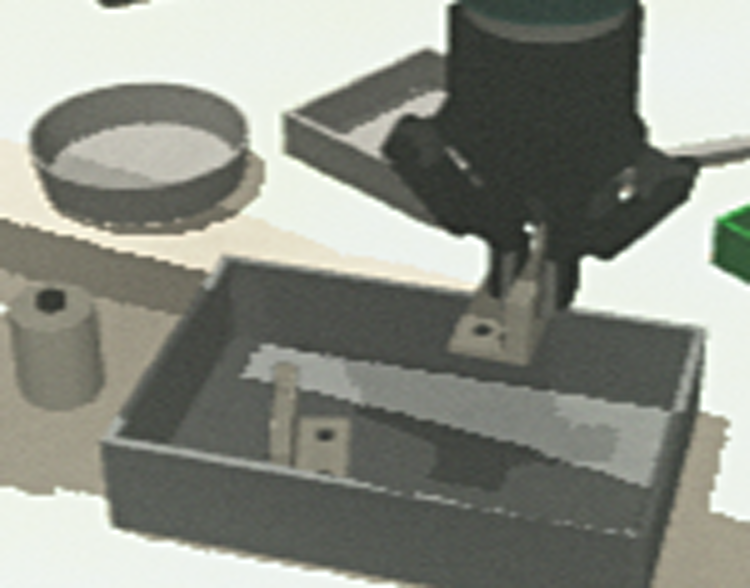

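Request:
step_arm([
  [[-0.006,0.0025,0],[0,0,0.5]],
  [[-0.02,0.009,0],[0,0,1.8]],
  [[-0.044,0.02,0],[0,0,4]],
  [[-0.077,0.035,0],[0,0,7]],
  [[-0.113,0.051,0],[0,0,10.2]],
  [[-0.15,0.0675,0],[0,0,13.5]],
  [[-0.187,0.084,0],[0,0,16.9]],
  [[-0.222,0.1,0],[0,0,20]],
  [[-0.252,0.1135,0],[0,0,22.8]],
  [[-0.274,0.1235,0],[0,0,24.8]],
  [[-0.286,0.129,0],[0,0,25.9]],
  [[-0.291,0.131,0],[0,0,26.3]],
  [[-0.291,0.131,0],[0,0,26.3]],
  [[-0.291,0.131,0],[0,0,26.3]],
  [[-0.291,0.131,0],[0,0,26.3]],
])

```text
t: 22.3
tcp_pos: [623.0, -29.8, 138.9]
tcp_rot: [-0.0, -0.292, 0.956, -0.0]
contact_force: [-0.5, -0.4, -1.1]
width: 0.105
```

```bash
python3 - <<'E'
from h import *
go(622.9,-28.7,60,124)
snap('side','side14');s=cv2.imread('pics/side14.png')
snap('top','top14')
cv2.imwrite('pics/side14z.png',cv2.resize(s[165:285,250:400],None,fx=5,fy=5,interpolation=cv2.INTER_CUBIC))
E
```

```text
from [623.  -29.8 138.9] yaw 123.94 q6 -42.6 ->shift [-0.0005  0.001   0.0789] turn [ 0.   -0.02 -0.06]
```

View pics/side14z.png

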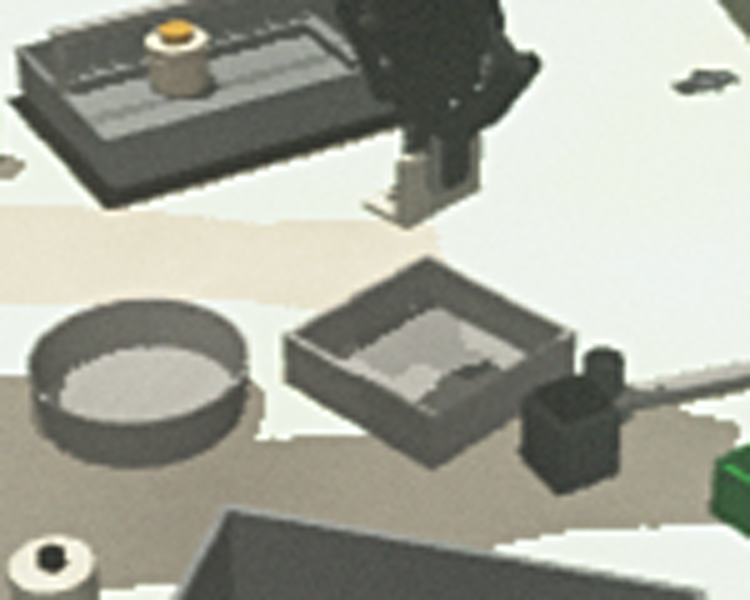

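Request:
step_arm([
  [[0,0.001,0.006],[0,0,0]],
  [[0,0.001,0.018],[0,0,0]],
  [[0,0.001,0.036],[0,0,0]],
  [[0,0.001,0.056],[0,0,0]],
  [[0,0.001,0.075],[0,0,0]],
  [[0,0.001,0.091],[0,0,0]],
  [[0,0.001,0.103],[0,0,0]],
  [[0,0.001,0.11],[0,0,0]],
  [[0,0.001,0.113],[0,0,0]],
  [[0,0.001,0.113],[0,0,0]],
  [[0,0.001,0.113],[0,0,0]],
])

```text
t: 23.5
tcp_pos: [623.4, -28.2, 26.9]
tcp_rot: [0.001, -0.292, 0.956, -0.0]
contact_force: [0.1, 1.1, -1.3]
width: 0.106
```

```bash
python3 - <<'E'
from h import *
go(622.9,-28.7,19,124);print(arm.get_obs()['contact_force'])
snap('side','side15');s=cv2.imread('pics/side15.png')
cv2.imwrite('pics/side15z.png',cv2.resize(s[185:275,290:400],None,fx=6,fy=6,interpolation=cv2.INTER_CUBIC))
E
```

```text
from [623.4 -28.2  26.9] yaw 124.0 q6 -42.5 ->shift [ 0.0007 -0.0001  0.0079] turn [-0.06  0.06  0.  ]
[ 0.12143152  1.07362571 -1.30478387]
```

View pics/side15z.png

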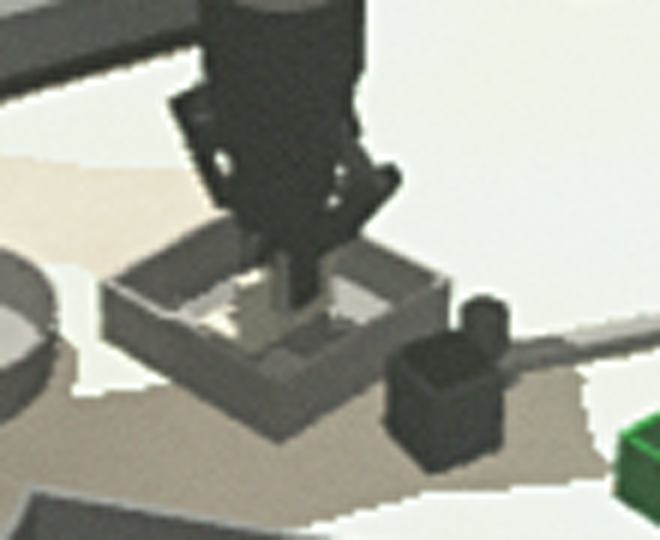

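Request:
step_arm([
  [[0,0,0.002],[0,0,0]],
  [[0,0,0.004],[0,0,0]],
  [[0,0,0.0055],[0,0,0]],
  [[0,0,0.0065],[0,0,0]],
  [[0,0,0.007],[0,0,0]],
  [[0,0,0.0075],[0,0,0]],
  [[0,0,0.0075],[0,0,0]],
])

```text
t: 24.25
tcp_pos: [622.5, -28.2, 19.4]
tcp_rot: [-0.0, -0.292, 0.956, -0.0]
contact_force: [-3.3, -0.3, 4.9]
width: 0.105
```

Request:
step_arm([
  [[0,0,0],[0,0,0]],
  [[0,0,0],[0,0,0]],
  [[0,0,0],[0,0,0]],
  [[0,0,0],[0,0,0]],
  [[0,0,0],[0,0,0]],
  [[0,0,-0.005],[0,0,0]],
  [[0,0,-0.015],[0,0,0]],
  [[0,0,-0.035],[0,0,0]],
  [[0,0,-0.065],[0,0,0]],
  [[0,0,-0.1],[0,0,0]],
  [[0,0,-0.13],[0,0,0]],
  [[0,0,-0.14],[0,0,0]],
  [[0,0,-0.14],[0,0,0]],
], claw=0.03)

```text
t: 25.55
tcp_pos: [624.4, -28.4, 161.4]
tcp_rot: [0.002, -0.292, 0.956, -0.001]
contact_force: [-0.1, -0.2, -0.3]
width: 0.349
```

```bash
python3 - <<'E'
from h import *
go(490.1,-299.2,150,168.7)
snap('side','side16');s=cv2.imread('pics/side16.png')
cv2.imwrite('pics/side16z.png',cv2.resize(s[195:345,260:410],None,fx=4,fy=4,interpolation=cv2.INTER_CUBIC))
E
```

```text
from [624.4 -28.4 161.4] yaw 124.0 q6 -42.5 ->shift [ 0.2629 -0.1494  0.0109] turn [ -0.28   0.13 -44.69]
```

View pics/side16z.png

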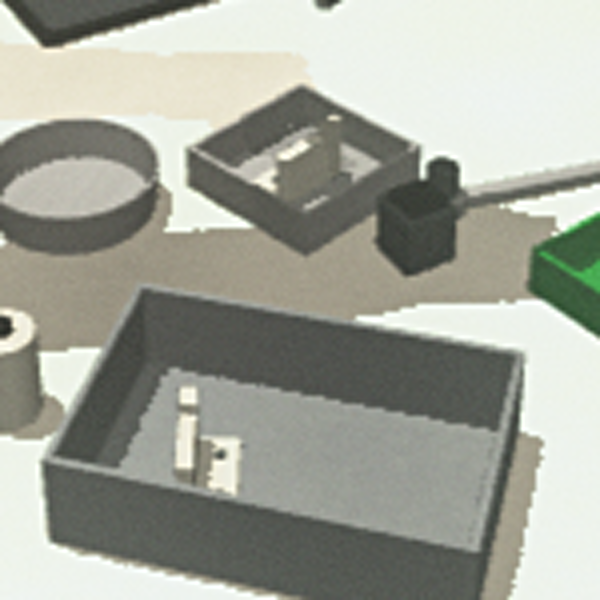

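Request:
step_arm([
  [[0.013,-0.0075,0],[0,0,-2]],
  [[0.04,-0.023,0.002],[0,0,-6]],
  [[0.263,-0.1495,0.011],[0,0,-44.7]],
  [[0.263,-0.1495,0.011],[0,0,-44.7]],
  [[0.263,-0.1495,0.011],[0,0,-44.7]],
  [[0.263,-0.1495,0.011],[0,0,-44.7]],
  [[0.263,-0.1495,0.011],[0,0,-44.7]],
  [[0.263,-0.1495,0.011],[0,0,-44.7]],
  [[0.263,-0.1495,0.011],[0,0,-44.7]],
  [[0.263,-0.1495,0.011],[0,0,-44.7]],
  [[0.263,-0.1495,0.011],[0,0,-44.7]],
  [[0.263,-0.1495,0.011],[0,0,-44.7]],
])

```text
t: 26.8
tcp_pos: [488.5, -297.8, 147.0]
tcp_rot: [-0.0, -0.635, 0.773, 0.001]
contact_force: [-0.6, -0.4, 0.2]
width: 0.347
```

```bash
python3 - <<'E'
from h import *
go(490.1,-299.2,65,168.7)
E
```

```text
from [ 488.5 -297.8  147. ] yaw 168.81 q6 -116.7 ->shift [ 0.0011 -0.002   0.082 ] turn [0.05 0.04 0.11]
```

Request:
step_arm([
  [[0.001,-0.002,0.015],[0,0,0]],
  [[0.001,-0.002,0.045],[0,0,0]],
  [[0.001,-0.002,0.07],[0,0,0]],
  [[0.001,-0.002,0.085],[0,0,0]],
  [[0.001,-0.002,0.094],[0,0,0]],
  [[0.001,-0.002,0.097],[0,0,0]],
  [[0.001,-0.002,0.097],[0,0,0]],
  [[0.001,-0.002,0.097],[0,0,0]],
])

```text
t: 27.6
tcp_pos: [490.8, -301.0, 51.4]
tcp_rot: [0.0, -0.634, 0.773, -0.001]
contact_force: [1.2, 0.1, 0.3]
width: 0.349
```

```bash
python3 - <<'E'
from h import *
go(490.1,-299.2,19,168.7)
snap('side','side17');s=cv2.imread('pics/side17.png')
cv2.imwrite('pics/side17z.png',cv2.resize(s[235:345,260:370],None,fx=6,fy=5.4,interpolation=cv2.INTER_CUBIC))
E
```

```text
from [ 490.8 -301.    51.4] yaw 168.72 q6 -116.7 ->shift [-0.0016  0.001   0.0324] turn [-0.09 -0.05  0.02]
```

View pics/side17z.png

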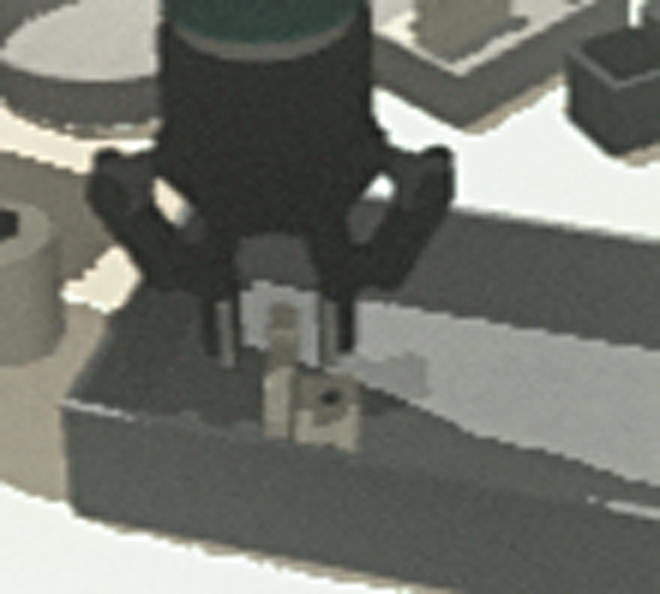

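Request:
step_arm([
  [[-0.001,0.0005,0.009],[0,0,0]],
  [[-0.001,0.0005,0.018],[0,0,0]],
  [[-0.001,0.0005,0.025],[0,0,0]],
  [[-0.001,0.0005,0.03],[0,0,0]],
  [[-0.001,0.0005,0.032],[0,0,0]],
  [[-0.001,0.0005,0.032],[0,0,0]],
])

```text
t: 28.25
tcp_pos: [489.3, -299.2, 18.0]
tcp_rot: [-0.0, -0.634, 0.773, 0.0]
contact_force: [0.1, -1.1, -0.1]
width: 0.353
```

Request:
step_arm([
  [[0,0,0],[0,0,0]],
  [[0,0,0],[0,0,0]],
  [[0,0,0],[0,0,0]],
  [[0,0,0],[0,0,0]],
  [[0,0,0],[0,0,0]],
  [[0,0,0],[0,0,0]],
  [[0,0,0],[0,0,0]],
  [[0,0,0],[0,0,0]],
], claw=0.0, newtons=50)

```text
t: 29.05
tcp_pos: [490.0, -299.7, 19.0]
tcp_rot: [0.0, -0.634, 0.773, -0.0]
contact_force: [-0.5, -0.2, 2.9]
width: 0.108
```

Request:
step_arm([
  [[0,0,-0.003],[0,0,0]],
  [[0,0,-0.01],[0,0,0]],
  [[0,0,-0.022],[0,0,0]],
  [[0,0,-0.04],[0,0,0]],
  [[0,0,-0.065],[0,0,0]],
  [[0,0,-0.09],[0,0,0]],
  [[0,0,-0.11],[0,0,0]],
  [[0,0,-0.12],[0,0,0]],
  [[0,0,-0.12],[0,0,0]],
  [[0,0,-0.12],[0,0,0]],
])

```text
t: 30.05
tcp_pos: [489.3, -299.1, 138.2]
tcp_rot: [-0.0, -0.634, 0.773, 0.0]
contact_force: [-0.4, -0.3, -1.4]
width: 0.106
```

```bash
python3 - <<'E'
from h import *
go(449.7,-11.1,139,168.7);print(arm.get_obs()['contact_force'])
snap('side','side18');s=cv2.imread('pics/side18.png')
cv2.imwrite('pics/side18z.png',cv2.resize(s[205:345,240:390],None,fx=5,fy=4.2,interpolation=cv2.INTER_CUBIC))
E
```

```text
from [ 489.3 -299.1  138.2] yaw 168.7 q6 -116.6 ->shift [-0.2747  0.0952 -0.0007] turn [0.04 0.02 0.  ]
[-0.41782162 -0.27716651 -1.4089136 ]
```

View pics/side18z.png

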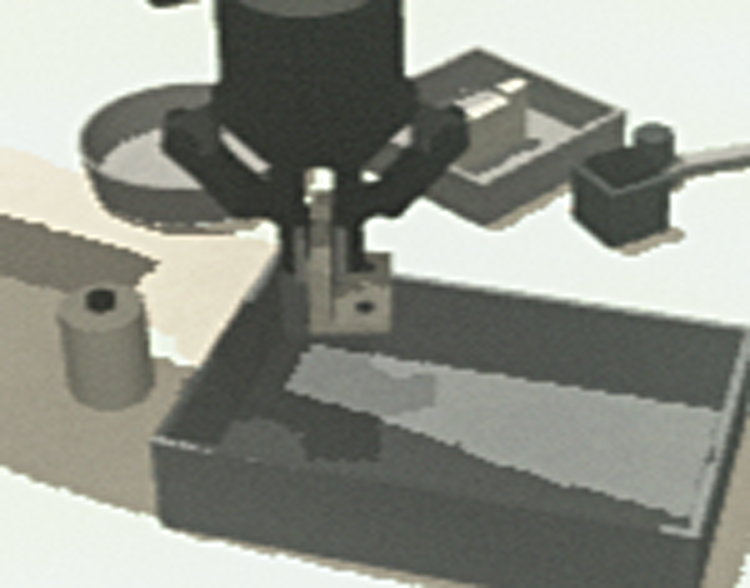

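Request:
step_arm([
  [[-0.0055,0.002,0],[0,0,0]],
  [[-0.019,0.0065,0],[0,0,0]],
  [[-0.0415,0.0145,0],[0,0,0]],
  [[-0.073,0.025,0],[0,0,0]],
  [[-0.107,0.037,0],[0,0,0]],
  [[-0.142,0.049,0],[0,0,0]],
  [[-0.177,0.061,0],[0,0,0]],
  [[-0.21,0.0725,0],[0,0,0]],
  [[-0.238,0.0825,0],[0,0,0]],
  [[-0.259,0.0895,0],[0,0,0]],
  [[-0.27,0.0935,0],[0,0,0]],
  [[-0.275,0.095,0],[0,0,0]],
  [[-0.275,0.095,0],[0,0,0]],
  [[-0.275,0.095,0],[0,0,0]],
])

```text
t: 31.5
tcp_pos: [450.6, -11.7, 138.6]
tcp_rot: [-0.0, -0.634, 0.773, -0.0]
contact_force: [-0.0, -0.6, -1.0]
width: 0.104
```

```bash
python3 - <<'E'
from h import *
go(449.7,-11.1,19,168.7)
E
```

```text
from [450.6 -11.7 138.6] yaw 168.67 q6 -88.4 ->shift [-0.0005  0.0011  0.1196] turn [-0.02 -0.02 -0.03]
```

Request:
step_arm([
  [[0,0.001,0.006],[0,0,0]],
  [[0,0.001,0.018],[0,0,0]],
  [[0,0.001,0.036],[0,0,0]],
  [[0,0.001,0.056],[0,0,0]],
  [[0,0.001,0.075],[0,0,0]],
  [[0,0.001,0.091],[0,0,0]],
  [[0,0.001,0.103],[0,0,0]],
  [[0,0.001,0.11],[0,0,0]],
  [[0,0.001,0.112],[0,0,0]],
  [[0,0.001,0.112],[0,0,0]],
  [[0,0.001,0.112],[0,0,0]],
])

```text
t: 32.6
tcp_pos: [450.2, -11.1, 27.2]
tcp_rot: [0.0, -0.634, 0.773, -0.001]
contact_force: [0.8, 0.5, -1.1]
width: 0.103
```

```bash
python3 - <<'E'
from h import *
go(449.7,-11.1,19,168.7);print(arm.get_obs()['contact_force'])
snap('side','side19');s=cv2.imread('pics/side19.png')
cv2.imwrite('pics/side19z.png',cv2.resize(s[185:275,235:345],None,fx=6,fy=6,interpolation=cv2.INTER_CUBIC))
E
```

```text
from [450.2 -11.1  27.2] yaw 168.71 q6 -88.4 ->shift [0.0001 0.0005 0.0082] turn [-0.08  0.    0.01]
[ 0.7539358   0.5026502  -1.05732204]
```

View pics/side19z.png

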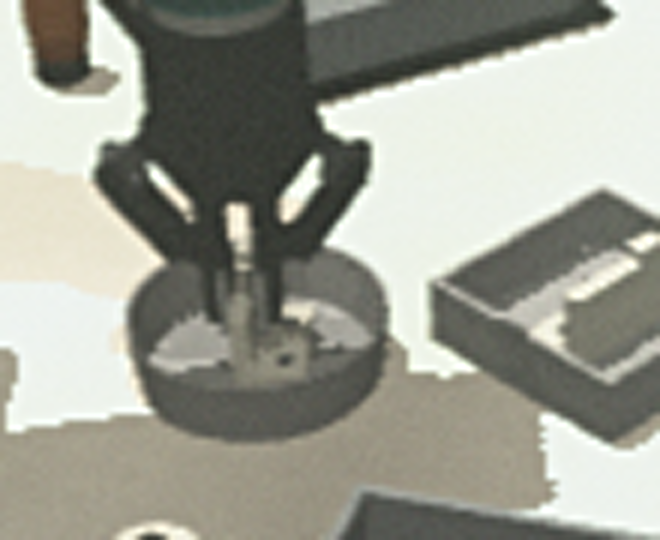

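Request:
step_arm([
  [[0,0,0.002],[0,0,0]],
  [[0,0,0.004],[0,0,0]],
  [[0,0,0.0055],[0,0,0]],
  [[0,0,0.0065],[0,0,0]],
  [[0,0,0.0075],[0,0,0]],
  [[0,0,0.008],[0,0,0]],
  [[0,0,0.008],[0,0,0]],
])

```text
t: 33.35
tcp_pos: [449.4, -10.9, 18.9]
tcp_rot: [-0.0, -0.634, 0.773, 0.0]
contact_force: [-2.4, 1.3, 4.4]
width: 0.102
```

Contact made; release, rise, back off to clear the views.

Request:
step_arm([
  [[0,0,0],[0,0,0]],
  [[0,0,0],[0,0,0]],
  [[0,0,0],[0,0,0]],
  [[0,0,0],[0,0,0]],
  [[0,0,0],[0,0,0]],
  [[0,0,-0.005],[0,0,0]],
  [[0,0,-0.015],[0,0,0]],
  [[0,0,-0.035],[0,0,0]],
  [[0,0,-0.065],[0,0,0]],
  [[0,0,-0.1],[0,0,0]],
  [[0,0,-0.14],[0,0,0]],
  [[0,0,-0.18],[0,0,0]],
  [[0,0,-0.21],[0,0,0]],
  [[0,0,-0.22],[0,0,0]],
  [[0,0,-0.22],[0,0,0]],
  [[0,0,-0.22],[0,0,0]],
], claw=0.03)

```text
t: 34.95
tcp_pos: [448.6, -10.8, 237.6]
tcp_rot: [-0.001, -0.634, 0.773, 0.001]
contact_force: [0.8, 0.0, 0.4]
width: 0.351
```

```bash
python3 - <<'E'
from h import *
go(449.7,-11.1,19,168.7);print(arm.get_obs()['contact_force'])
snap('side','side20');s=cv2.imread('pics/side20.png');snap('top','top20');t=cv2.imread('pics/top20.png')
cv2.imwrite('pics/side20z.png',cv2.resize(s[155:355,230:440],None,fx=3.8,fy=3,interpolation=cv2.INTER_CUBIC))
cv2.imwrite('pics/top20z.png',cv2.resize(t[130:280,170:450],None,fx=2.85,fy=2.85,interpolation=cv2.INTER_CUBIC))
E
```

```text
from [448.6 -10.8 237.6] yaw 168.7 q6 -88.3 ->shift [ 0.     -0.0015  0.2186] turn [ 0.09 -0.    0.  ]
[0.77449343 0.01237295 0.44676655]
```

View pics/side20z.png

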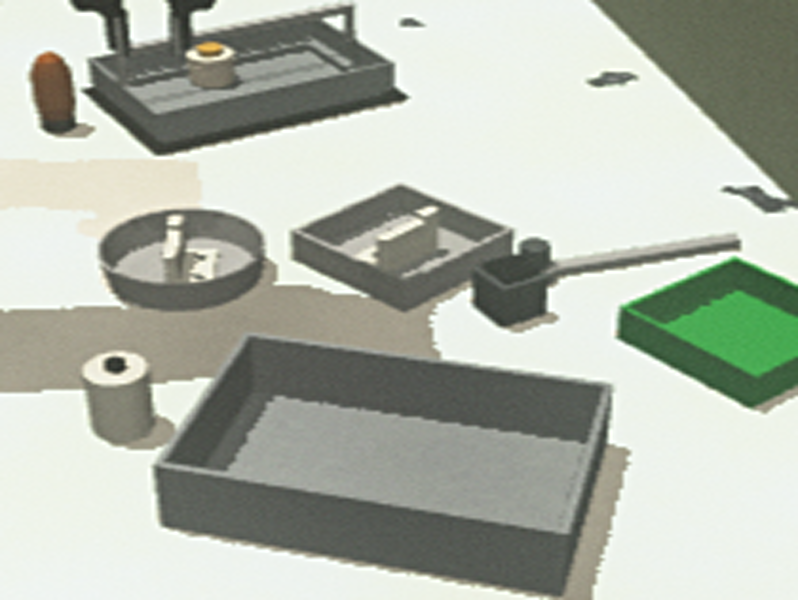

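View pics/top20z.png

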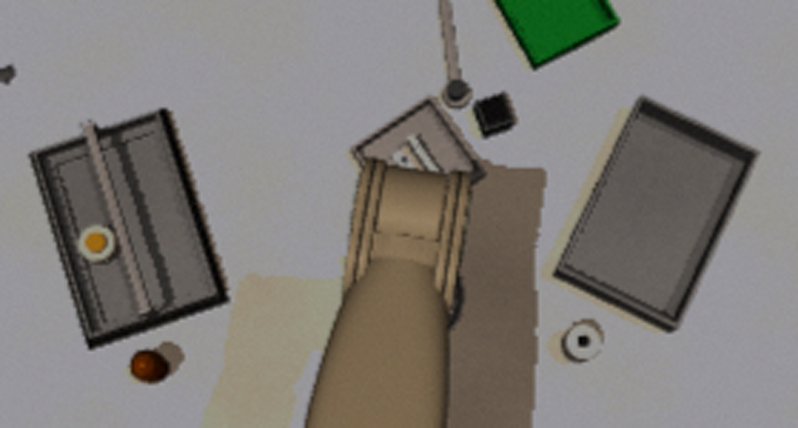

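```bash
python3 - <<'E'
from h import *
t=cv2.imread('pics/top20.png');x0,y0,k=170,155,7
a=cv2.resize(t[y0:y0+110,x0:x0+90],None,fx=k,fy=5,interpolation=cv2.INTER_CUBIC)
c=np.array([550.3,337.1]);g=np.radians(18.1);d=np.array([np.cos(g),np.sin(g)]);n=np.array([-d[1],d[0]])
for z,hx,hy,col in((4,130,90,(0,0,255)),(49,120,80,(0,255,0)),(95,120,6,(255,255,0))):
    p=[np.r_[c+d*i*hx+n*j*hy,z] for i,j in((1,1),(1,-1),(-1,-1),(-1,1))]
    cv2.polylines(a,[((proj('top',p)-[x0,y0]+.5)*[k,5]-.5).astype(np.int32)],True,col,1)
cv2.imwrite('pics/top20m.png',a)
A=cv2.imread('pics/side6.png')[255:350,240:440].astype(int);B=cv2.imread('pics/side20.png')[255:350,240:440].astype(int)
D=(abs(A-B).sum(2)>120); ys,xs=np.nonzero(D);print('diff',D.sum(),xs.min()+240,xs.max()+240,ys.min()+255,ys.max()+255)
E
```

```text
diff 2265 240 363 255 326
```

View pics/top20m.png

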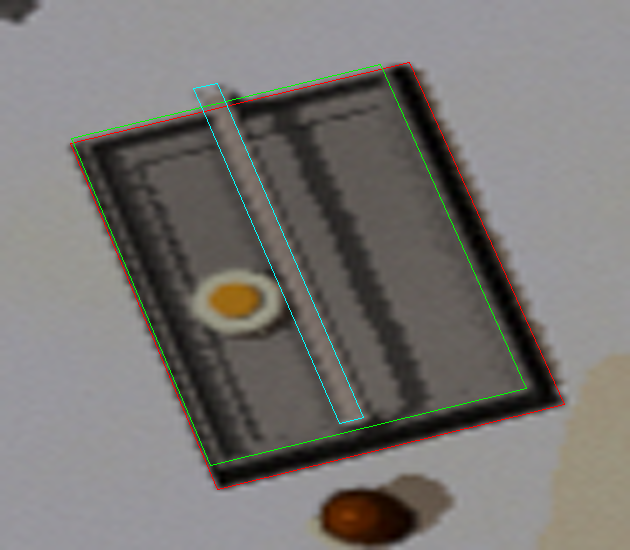

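```bash
python3 - <<'E'
from h import *
print(job.job_done(), arm.get_obs()['t'])
E
```

```text
the job is handed in; nothing more can be done
the job is handed in; nothing more can be done
```

I lifted the upper tray by its bar, with the ceramic tube standing in it, and set it on the mat. The left-hand bracket (farther from the robot) then went into the square tray and the right-hand one into the round pan. Each was lowered until the wrist force showed contact before I let go. The job was handed in at about 35 s, with the gripper clear of everything.

- **Upper tray:** in the last overhead and side pictures it is square to the mat and centred to about 2–3 mm, with the tube upright.
- **Brackets:** both stand on their feet in the side view. In the overhead view the arm hid the pan and part of the square tray, so the bracket in the pan was checked from the side only.
- **Lower tray and bystanders:** they look unmoved. A pixel comparison of the lower tray's area before and after was not conclusive, because the emptied tray and the arm's shadow also changed it.
- **Forces:** the wrist force stayed under about 10 N in every reading I took, and no check failed.

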